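# Stack the parts bins on the workshop bench

### The job

Put the steel bush into the bottom bin standing on the bench, then take the deep bin off the sloping rack and stack it on the bottom bin, and last stack the shallow bin on the deep one. Turn each bin end for end from the one below it, low front over high back, so that its feet sit level in the seats of the rim and it does not nest inside; set the bins down without dropping them, leave the stack standing on the bench, and do not disturb the can, the wrench or the cup.

Things in the scene. Friction and masses are not known exactly. Their poses are not given: they have to be found in the camera images.
- bottom_bin: Grey plastic stack-nest bin, 150 (x) x 64 (y) x 72 mm, open top, loose and level on the bench, 0.25 kg. Origin: centre of underside, z up. Upper 30 mm: collar with upright 4 mm walls (inside 142 x 56); below: tub 130 x 50 outside, 124 x 44 inside, floor 3 mm thick. A bin facing the same way sinks into it (nests).
- bottom_low_front (a point): Middle of the bottom bin's low front edge: the end wall at -x is cut low (top 22 mm under the rim); the end at +x has full height. All three bins are alike in this.
- bottom_seat (a point): One of the four seats of the bottom bin: 6 mm deep, 22 mm long steps in the long rims at x = -50 and +21 mm, both sides. Deep notches are at x = +50 and -21. Each bin has feet 10 mm long under its long sides at x = +50 and -21, down to its underside. A bin turned half round puts its feet in the seats: underside 66 mm above that of the bin below, play 6 mm along x, 3 mm along y.
- deep_bin: Same bin as the bottom one, 72 mm high (tub 42, collar 30), about 0.2 kg, on the sloping rack, low front down the slope. Origin: centre of its underside; x from the low front to the full-height end, z out of its mouth. At mid-length (10 mm either way) the collar's long walls are whole: grip there across the 64 mm (y).
- shallow_bin: Same plan, collar, feet, seats, low front, axes and origin as the deep bin but only 50 mm high (tub 20, collar 30), about 0.16 kg. Beside the deep bin on the rack (either may be left or right), low front down the slope. Stacked on the deep bin, its underside is 66 mm above the deep bin's.
- bush: Steel bush standing on the bench: flange 34 mm diameter, 8 mm high at the foot, then a 26 mm diameter barrel up to 40 mm height. Origin: centre of its underside, z up. About 0.18 kg. It may stand or lie in the bin. In the bin there is more room for open fingers along the length than across.
- rack: Fixed aluminium rack, 300 mm wide (y), 150 mm deep. Its plate slopes 30 degrees, low edge towards the robot (-x of the rack), with a 15 mm lip there that the bins rest against. Origin: on the bench; the plate's face is 65 mm above it, and the bins' undersides are centred there, about 75 mm to each side (y), their z axes leaning 30 degrees from vertical to the rack's -x.
- can: Bystander: aluminium can, 56 mm diameter, 130 mm high, upright. Origin: centre of its underside. Leave it alone.
- wrench: Bystander: spanner lying on the bench. Leave it alone.
- cup: Bystander: steel cup, 70 mm across, 60 mm high. Origin: centre of its underside. Leave it alone.
Not all that is in view belongs to the job. What is shaped like the deep_bin but brown or pink is not meant.

How it is judged:
By the outcome, as a careful person would: the job done as asked, in the order asked, and still so for the second after the job is handed in, with the robot touching nothing.
It also fails if it takes over 72 s, if anything falls off the work surface, if the arm or the gripper's body presses on something with over 40 N, if the wrist force passes 120 N, or if a joint passes its speed limit or range.

### The arm

A 7-joint arm with a two-finger parallel gripper is mounted at the origin on the work surface. World frame = base frame: x ahead of the robot, y to its left, z up, the work surface at z = 0. Lengths are in m, angles in rad, forces in N, time in s.
With the tool pointing down it reaches from about 0.425 to 1.025 m from the base axis. Payload 3.6 kg.
Tool frame: the origin (TCP) lies at the very end of the fingers, on their centre line; the grasp point (between the pads) lies 19 mm behind it (ctrl.hold_point_z is the distance from the TCP to the grasp point, in m); z points along the fingers, y is the direction in which the jaws open and shut (so a half turn about z gives the same grasp; the last joint's range is limited). The gripper opens to 85 mm and grips with 20 to 120 N. Pads are 22 mm wide; open, the fingers measure 114 mm over their backs; the gripper's body (76 mm by 85 mm) begins 54 mm behind the grasp point. The pads swing forward as they close: fully open they stand 13 mm farther back than shut.
Start: joints at [1.175, 0.591, 0.048, 1.609, -0.033, 0.943, -0.034], TCP at [0.216, -0.692, 0.231] pointing down, gripper open.
Joint ranges: [-2.69, 2.69], [-0.47, 2.24], [-1.27, 1.36], [0.19, 2.51], [-1.53, 4.68], [0.08, 2.07], [-3.09, 3.09]. Speed limits (rad/s): [2.57, 2.57, 3.14, 3.14, 3.14, 3.14, 3.14].

### API

Orientations are given as a unit quaternion [x, y, z, w].
In Python, from rig import sensors, optics, job, spot_in, mark_of, ctrl gives the robot as it stands.
- The arm moves only by the shell command python3 -m inch 'ROWS' [OPENING] [FORCE]. ROWS is JSON, a list of rows, each a list of 6 numbers: the shift along the tool's x, y, z in mm, then the turn, a rotation vector about the tool's x, y, z in units of 6 degrees (1.0 is 6 degrees). In form: [[dx, dy, dz, ax, ay, az], ...]. A call has 1 to 20 rows; each row is the pose to reach, as a shift and turn from the pose measured when the call began, along the tool's axes at that moment; what a row does not reach only later rows make up. A row lasts 1/10 s, in which the tool goes at most 50 mm and 8.59 degrees, less where a joint would pass 70% of its speed; a pose out of reach is approached as far as the arm can. A call with a gripper value outside its range is refused whole. OPENING is the opening, from 0 (shut) to 1 (fully open), set as the call begins (- or left out, the last holds). The fingers move at their own pace and stop on an object; FORCE is the grip in N (left out, the last holds). Time passes only in rows, so rows that repeat a pose let the fingers close. It gives the time, the measured TCP pose, the force and the opening at its end, in the units of the state.
- sensors.read_state(): the state, without advancing time (a new reading comes with each control period).
- optics.get_image(name): name is "side" or "top"; returns the picture (480x640x3 uint8, red, green, blue); there is no depth.
- optics.calibration(name): a dict with "fx", "fy", "cx", "cy" (pixels), "R" (3x3) and "t" (3): a world point X has camera coordinates R X + t. Camera axes: x right, y down, z forward; pixel columns grow to the right and rows downward; lengths in m; the calibration is good to about 2 mm. A picture is of the moment at which its call begins. calibration takes no time and is no camera call.
- job.close_job(): hands the job in, once; it reports no verdict.
Trained networks look in the newest picture that a camera, given by its name, has taken for a name from the list of things; names that differ only in an ending like _2 or _b are one class to them, and where a whole thing is asked for, a point or a joint stands for the part that bears it (a point fixed in the world has none). Each returns a list of dicts, best first, with "conf" (0 to 1); they miss things now and then, are a little off and sometimes report something else, mostly with a low value. They report only what shows in the picture. A call takes as long as a camera call. They do not tell look-alikes from the thing itself.
- spot_in(thing, camera): "at" ([x, y, z] in m, in world coordinates, good to about 4 mm: the middle of the surface that is visible of it).
- mark_of(thing, camera): "at" ([x, y, z] in m, in world coordinates, good to about 4 mm: a listed point, or the origin of a listed thing).
The state is a dict: "time_s": time; "joint_pos": joint angles; "joint_vel": joint speeds; "joint_torque": joint torques, N m; "tcp_pos": TCP position; "tool_rot": TCP orientation; "force": force on the tool from outside, world axes, zero at the start; "ft_torque": the same for the moment, N m; "grip_width": opening from 0.0 (shut) to 1.0 (fully open).
Only numpy, scipy, OpenCV 4.12 (cv2) and the standard library are available. Lean on these libraries where they do the work, as an engineer would, in place of code of your own. Each camera call takes 0.05 s, during which the arm holds its last target.

## Working session

There is one attempt and no reset: what is moved stays moved. The work goes in short steps, Python scripts to look and compute and a shell command to move; the robot and the scene stay as the last step left them, time stands still between calls to the robot, and variables do not carry over. Pictures are saved under pics/ and viewed, and the job is handed in when it is done.

```bash
ls; mkdir -p pics; python3 - <<'E'
from rig import sensors, optics, job, spot_in, mark_of, ctrl
import cv2
for n in ("side","top"):
    im=optics.get_image(n); cv2.imwrite(f"pics/{n}0.png",im[:,:,::-1])
    c=optics.calibration(n); print(n,c)
    for t in ["bottom_bin","bottom_low_front","bottom_seat","deep_bin","shallow_bin","bush","rack","can","wrench","cup"]:
        print(n,t,[( [round(v,3) for v in d["at"]],round(d["conf"],2)) for d in mark_of(t,n)])
s=sensors.read_state(); print(s, ctrl.hold_point_z)
E
```

```text
pics
side {'fx': 557.9300929795372, 'fy': 557.9300929795372, 'cx': 321.5804890805778, 'cy': 239.03638057794473, 'R': array([[-0.91791898, -0.39622285,  0.02078964],
       [-0.25780685,  0.5557855 , -0.7903405 ],
       [ 0.30159639, -0.73082825, -0.61231502]]), 't': array([0.5206356 , 0.19332434, 1.14282792])}
side bottom_bin [([0.601, -0.24, 0.003], 0.81)]
side bottom_low_front [([0.6, -0.316, 0.051], 0.57)]
side bottom_seat [([0.572, -0.29, 0.066], 0.86)]
side deep_bin [([0.4, 0.184, 0.028], 0.88), ([0.648, 0.507, 0.037], 0.81), ([0.642, 0.14, 0.062], 0.74), ([0.352, -0.099, 0.029], 0.73)]
side shallow_bin [([0.579, 0.266, 0.069], 0.66)]
side bush [([0.432, 0.013, 0.001], 0.6)]
side rack []
side can [([0.772, -0.041, -0.003], 0.97)]
side wrench [([0.582, -0.432, 0.004], 0.5), ([0.602, -0.242, 0.003], 0.47)]
side cup [([0.362, 0.41, 0.003], 0.56)]
top {'fx': 583.914800588203, 'fy': 583.914800588203, 'cx': 324.9224886962145, 'cy': 230.2802657882876, 'R': array([[ 5.30239299e-04, -9.99975894e-01,  6.92312578e-03],
       [-9.93580191e-01, -1.31002779e-03, -1.13122449e-01],
       [ 1
[... 668 characters left out ...]
54991 ,  0.59119068,  0.04841043,  1.60849433, -0.03329828,
        0.94269415, -0.03369209]), 'joint_vel': array([ 6.16999509e-04,  2.33481023e-03,  1.46537100e-04, -1.63337043e-04,
        1.42466264e-03,  1.07227930e-03,  1.38575765e-05]), 'joint_torque': array([-7.94280440e-04, -5.48658764e+01,  1.54604170e+00, -1.98540491e+01,
        9.35538963e-03,  1.55963011e-03,  3.79294548e-06]), 'tcp_pos': array([ 0.21549598, -0.69224251,  0.23131159]), 'tool_rot': array([ 9.88633878e-01,  1.50343125e-01, -1.41301800e-05,  1.28738598e-05]), 'force': array([-0.18480179, -0.99269651,  0.59296298]), 'ft_torque': array([-0.01680846,  0.0412651 , -0.0063892 ]), 'grip_width': 1.0005218549921824} 0.0187
```

View pics/top0.png

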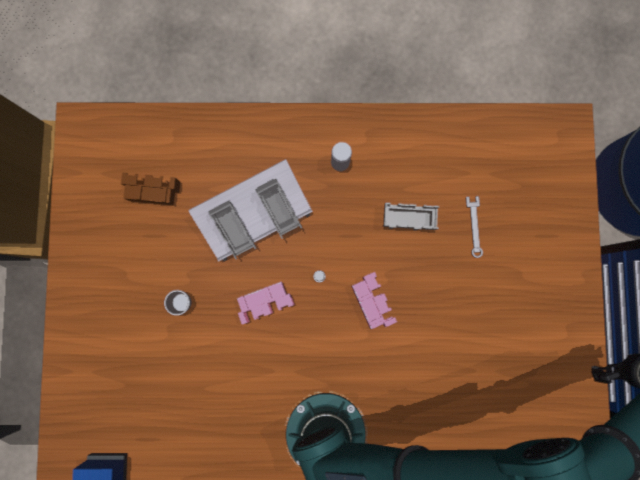

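View pics/side0.png

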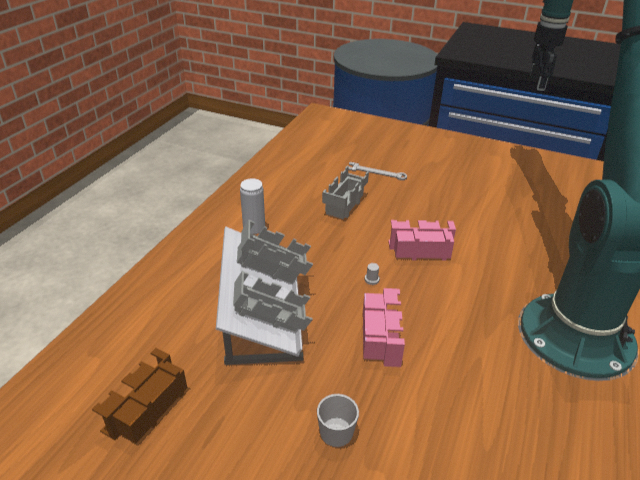

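The top view shows the bottom bin at about px (411,217), with its low end to the right (−y). The deep bin is at (278,207) and the shallow one at (232,228) on the rack. The bush is at (319,276), and the pink and brown bins are decoys. Next I'll refine the poses with model overlays.

```bash
cat > h.py <<'E'
from rig import sensors, optics, job, spot_in, mark_of, ctrl
import cv2, numpy as np
from scipy.spatial.transform import Rotation as Ro
def proj(n,P):
    c=optics.calibration(n); X=np.asarray(P)@np.array(c["R"]).T+c["t"]
    return np.c_[c["fx"]*X[:,0]/X[:,2]+c["cx"], c["fy"]*X[:,1]/X[:,2]+c["cy"]]
def binlines(H):
    B=lambda x,y,z:[x,y,z]
    L=[]
    a,b=.075,.032
    # long rims, +x end rim, low front, verticals
    for s in (1,-1):
        L.append((B(-a,s*b,H),B(a,s*b,H))); L.append((B(-a,s*b,H-.03),B(a,s*b,H-.03)))
        L.append((B(-a,s*b,H-.03),B(-a,s*b,H))); L.append((B(a,s*b,H-.03),B(a,s*b,H)))
    L.append((B(a,b,H),B(a,-b,H))); L.append((B(-a,b,H-.022),B(-a,-b,H-.022)))
    for x0 in (-.065,.065): L.append((B(x0,.025,0),B(x0,-.025,0)))
    for s in (1,-1): L.append((B(-.065,s*.025,0),B(.065,s*.025,0)))
    return np.array(L)
def Tbin(x,y,z,yaw,tilt=0):
    R=Ro.from_euler("z",yaw,degrees=True)*Ro.from_euler("y",-tilt,degrees=True)
    return R,np.array([x,y,z])
def draw(n,img,items,roi,k,name):
    x0,y0,w,h=roi
    c=cv2.resize(img[y0:y0+h,x0:x0+w],None,fx=k,fy=k,interpolation=cv2.INTER_CUBIC)[:,:,::-1].copy()
    o=c.copy()
    for (R,t,H,col) in items:
        for p,q in binlines(H):
            u=proj(n,R.apply(np.array([p,q]))+t)
            u=((u+.5-[x0,y0])*k).round().astype(int)
            cv2.line(o,tuple(map(int,u[0])),tuple(map(int,u[1])),col,1)
    out=np.vstack([c,o]) if w*1.>h*1.3 else np.hstack([c,o])
    cv2.imwrite("pics/"+name,out); print(out.shape)
E
python3 - <<'E'
from h import *
for n in("top","side"):
    im=optics.get_image(n)
    np.save(f"{n}0.npy",im)
t=np.load("top0.npy"); s=np.load("side0.npy")
its=[(*Tbin(.602,-.2415,0,90),.072,(0,255,0))]
draw("top",t,its,(370,190,80,50),6,"bt1.png")
draw("side",s,its,(310,160,70,70),5,"bs1.png")
its=[(*Tbin(.6415,.1425,.065,28.7,30),.072,(0,255,0)),(*Tbin(.5745,.265,.065,28.7,30),.05,(0,255,255))]
draw("top",t,its,(185,155,130,110),3,"rt1.png")
draw("side",s,its,(215,215,110,150),3,"rs1.png")
E
```

```text
(600, 480, 3)
(350, 700, 3)
(330, 780, 3)
(450, 660, 3)
```

View pics/bt1.png

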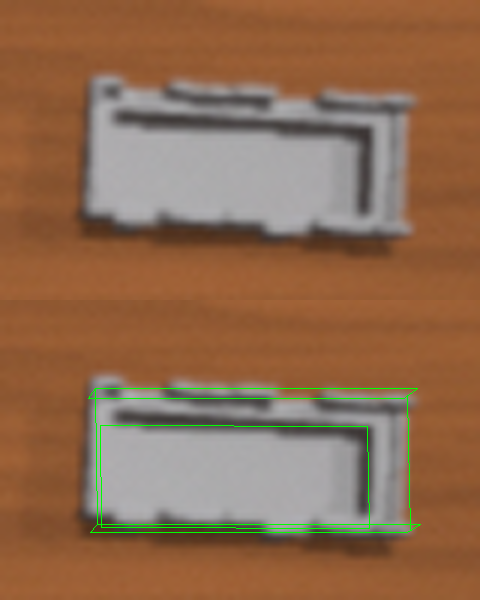

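View pics/bs1.png

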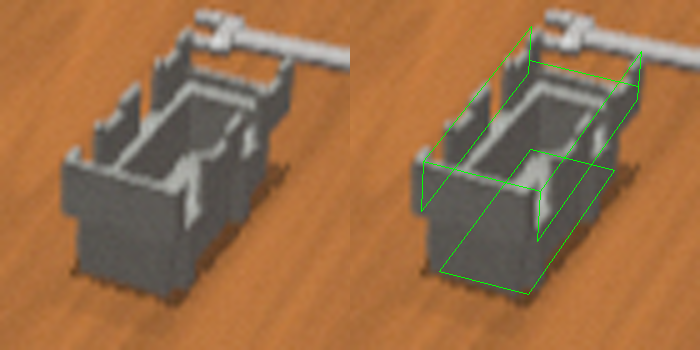

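View pics/rt1.png

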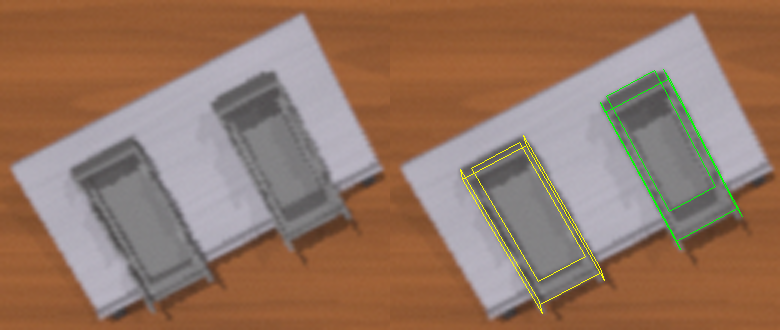

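View pics/rs1.png

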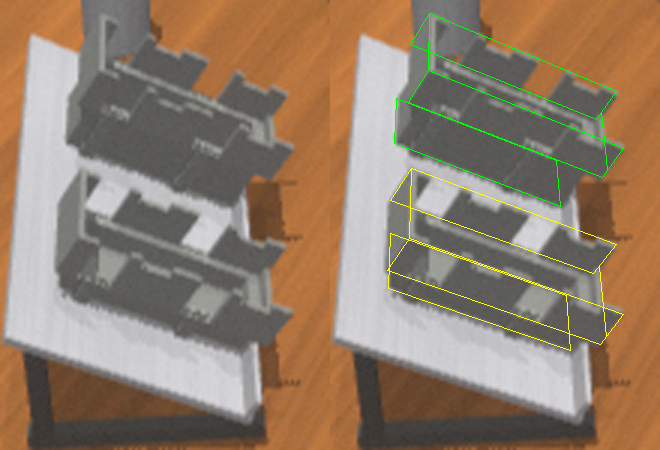

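```bash
cat > fit.py <<'E'
from h import *
from scipy.optimize import least_squares
def fit(H,tilt,z,p0,obs):
    def f(p):
        R,t=Tbin(p[0],p[1],z,p[2],tilt); r=[]
        for n,sx,sy,u in obs:
            r+=list((proj(n,R.apply([[sx*.075,sy*.032,H]])+t)[0]-u))
        return np.array(r)
    s=least_squares(f,p0,x_scale=[.01,.01,3],loss="soft_l1"); return s.x,s.fun.reshape(-1,2)
T=lambda x,y,k,x0,y0:np.array([x/k+x0-.5,y/k+y0-.5])
E
python3 - <<'E'
from fit import *
a=lambda x,y:T(x,y,6,370,190); b=lambda x,y:T(x,y,5,310,160)
c=lambda x,y:T(x,y,3,185,155); d=lambda x,y:T(x,y,3,215,215)
sets={"bottom":(.072,0,0,[.602,-.24,90],[("top",1,-1,a(90,78)),("top",1,1,a(82,222)),("top",-1,-1,a(413,98)),("top",-1,1,a(411,234)),
 ("side",1,-1,b(64,152)),("side",1,1,b(187,190)),("side",-1,-1,b(187,31)),("side",-1,1,b(293,60))]),
"deep":(.072,30,.065,[.64,.142,28],[("top",1,1,c(212,103)),("top",1,-1,c(275,72)),("top",-1,1,c(290,248)),("top",-1,-1,c(352,220)),("side",1,-1,d(103,15)),("side",-1,-1,d(288,96)),("side",-1,1,d(294,146))]),
"shallow":(.05,30,.065,[.575,.265,28],[("top",1,1,c(70,176)),("top",1,-1,c(135,137)),("top",-1,1,c(154,312)),("top",-1,-1,c(214,283)),("side",1,-1,d(83,168)),("side",-1,-1,d(288,241)),("side",-1,1,d(294,310))])}
its={}
for k,(H,ti,z,p0,o) in sets.items():
    p,r=fit(H,ti,z,p0,o); print(k,p.round(4),"\n",r.round(1).tolist())
    for n in("top","side"):
        q,_=fit(H,ti,z,p0,[x for x in o if x[0]==n]); print("  ",n,q.round(4))
    its[k]=(*Tbin(p[0],p[1],z,p[2],ti),H,(0,255,0))
t=np.load("top0.npy"); s=np.load("side0.npy")
draw("top",t,its.values(),(370,190,80,50),6,"bt2.png")
draw("side",s,its.values(),(310,160,70,70),5,"bs2.png")
draw("side",s,its.values(),(215,215,110,150),3,"rs2.png")
# bush
draw("top",t,[],(295,255,50,40),7,"bu.png")
draw("side",s,[],(350,250,50,40),7,"bus.png")
E
```

```text
bottom [ 0.6013 -0.2381 87.3011] 
 [[0.2, 0.6], [0.7, -0.7], [-0.0, -0.1], [-0.3, -0.1], [0.4, 2.0], [-1.1, 0.9], [-0.1, -0.4], [0.5, -0.5]]
   top [ 0.6011 -0.2377 87.2191]
   side [ 0.6022 -0.2404 87.3461]
deep [ 0.6411  0.1433 28.3717] 
 [[0.7, 3.0], [1.2, 2.0], [-0.4, 0.7], [-0.4, -1.0], [-1.2, -0.3], [-0.5, -1.3], [-0.3, 1.1]]
   top [ 0.6446  0.1442 28.6941]
   side [ 0.6398  0.1432 28.1478]
shallow [ 0.5747  0.2641 28.986 ] 
 [[0.9, 1.1], [0.6, 2.6], [-0.0, 0.3], [0.4, -1.2], [-0.6, -0.3], [-0.8, 0.6], [-0.1, 0.8]]
   top [ 0.5767  0.2654 28.8117]
   side [ 0.574   0.2631 29.4879]
(600, 480, 3)
(350, 700, 3)
(450, 660, 3)
(280, 700, 3)
(280, 700, 3)
```

```bash
sed -i 's/\[\[sx\*.075,sy\*.032,H\]\]/[[sx*.075,sy*.032,H-(.03 if (tilt and n=="top" and sx>0) else 0)]]/' fit.py
python3 - <<'E'
from fit import *
c=lambda x,y:T(x,y,3,185,155); d=lambda x,y:T(x,y,3,215,215)
sets={
"deep":(.072,30,.065,[.64,.142,28],[("top",1,1,c(212,103)),("top",1,-1,c(275,72)),("top",-1,1,c(290,248)),("top",-1,-1,c(352,220)),("side",1,-1,d(103,15)),("side",-1,-1,d(288,96)),("side",-1,1,d(294,146))]),
"shallow":(.05,30,.065,[.575,.265,28],[("top",1,1,c(70,176)),("top",1,-1,c(135,137)),("top",-1,1,c(154,312)),("top",-1,-1,c(214,283)),("side",1,-1,d(83,168)),("side",-1,-1,d(288,241)),("side",-1,1,d(294,310))])}
its={}
for k,(H,ti,z,p0,o) in sets.items():
    p,r=fit(H,ti,z,p0,o); print(k,p.round(4),"\n",r.round(1).tolist())
    for n in("top","side"):
        q,_=fit(H,ti,z,p0,[x for x in o if x[0]==n]); print("  ",n,q.round(4))
    its[k]=(*Tbin(p[0],p[1],z,p[2],ti),H,(0,255,0))
t=np.load("top0.npy"); s=np.load("side0.npy")
draw("side",s,its.values(),(215,215,110,150),3,"rs2.png")
draw("top",t,its.values(),(185,155,130,110),3,"rt2.png")
E
```

```text
deep [ 0.6402  0.1419 27.9021] 
 [[-0.2, 0.0], [-0.0, -0.6], [-0.1, 1.0], [-0.1, -0.4], [-0.4, -0.7], [0.3, -1.4], [0.3, 1.1]]
   top [ 0.6401  0.1415 27.7909]
   side [ 0.6398  0.1432 28.1478]
shallow [ 0.5733  0.2638 29.3087] 
 [[0.2, -1.7], [-0.5, -0.1], [0.3, 0.8], [0.7, -0.8], [0.0, -0.1], [-0.2, 0.5], [0.8, 0.7]]
   top [ 0.5722  0.2641 28.9517]
   side [ 0.574   0.2631 29.4879]
(450, 660, 3)
(330, 780, 3)
```

View pics/bt2.png

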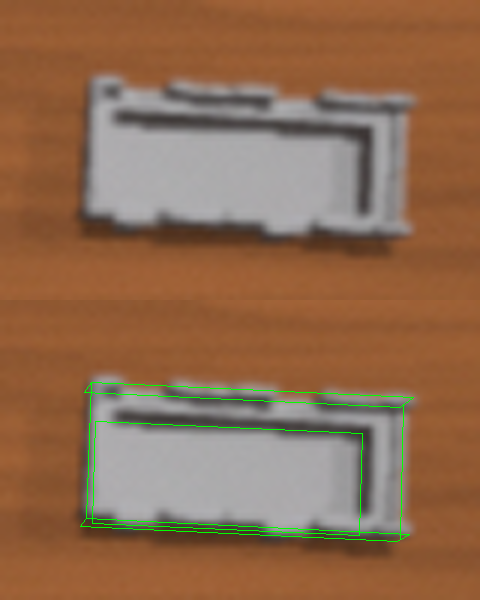

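View pics/bu.png

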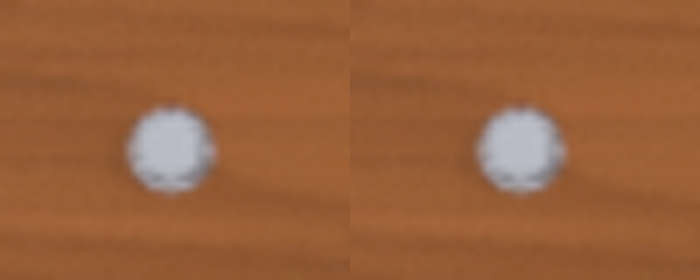

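View pics/bus.png

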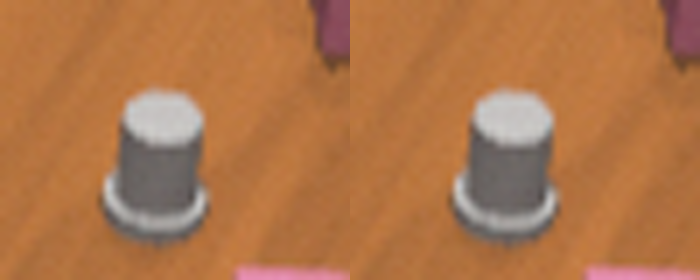

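```bash
cat >> h.py <<'E'
def ray(n,u,z):
    c=optics.calibration(n); R=np.array(c["R"]); t=np.array(c["t"])
    d=R.T@np.array([(u[0]-c["cx"])/c["fx"],(u[1]-c["cy"])/c["fy"],1]); o=-R.T@t
    return o+d*(z-o[2])/d[2]
def toolR(xaxis_yaw,tilt=0,sgn=1,yaw_bin=None):
    "tool down; x axis at yaw. if yaw_bin given: bin frame tilted, tool x = sgn*bin x, tool z=-bin z"
    if yaw_bin is None:
        return Ro.from_euler("z",xaxis_yaw,degrees=True)*Ro.from_euler("x",180,degrees=True)
    Rb=Tbin(0,0,0,yaw_bin,tilt)[0].as_matrix()
    x=sgn*Rb[:,0]; z=-Rb[:,2]; return Ro.from_matrix(np.c_[x,np.cross(z,x),z])
def row(R,p,s=None):
    s=s or sensors.read_state(); Q=Ro.from_quat(s["tool_rot"])
    d=Q.inv().apply(np.array(p)-s["tcp_pos"])*1000; r=np.degrees((Q.inv()*R).as_rotvec())/6
    return np.r_[d.round(1),r.round(3)].tolist()
def st():
    s=sensors.read_state(); Q=Ro.from_quat(s["tool_rot"]); m=Q.as_matrix()
    print("t",round(s["time_s"],2),"tcp",s["tcp_pos"].round(4),"x",m[:,0].round(3),"z",m[:,2].round(3),"F",s["force"].round(1),"w",round(s["grip_width"],3),"q",s["joint_pos"].round(2))
E
python3 - <<'E'
from h import *
print(ray("side",(163/7+349.5,117/7+249.5),.04),ray("top",(171/7+294.5,150/7+254.5),.008),ray("side",(156/7+349.5,200/7+249.5),.008),ray("top",(170/7+294.5,144/7+254.5),.04))
print([d["at"] for d in spot_in("bush","side")[:2]])
R=toolR(0); print(row(R,[.434,.014,.12]))
E
```

```text
[0.43609688 0.01961713 0.04      ] [0.43586215 0.01907828 0.008     ] [0.4347416  0.02284552 0.008     ] [0.4371323 0.0193769 0.04     ]
[[0.4327, 0.0244, 0.0232]]
[418.5, -609.3, 111.3, -0.001, 0.0, 2.882]
```

```bash
python3 -m inch '[[422,-614,90,0,0,2.88],[422,-614,90,0,0,2.88],[422,-614,90,0,0,2.88],[422,-614,90,0,0,2.88],[422,-614,90,0,0,2.88],[422,-614,90,0,0,2.88],[422,-614,90,0,0,2.88],[422,-614,90,0,0,2.88],[422,-614,90,0,0,2.88],[422,-614,90,0,0,2.88],[422,-614,90,0,0,2.88],[422,-614,90,0,0,2.88],[422,-614,90,0,0,2.88],[422,-614,90,0,0,2.88],[422,-614,90,0,0,2.88],[422,-614,90,0,0,2.88],[422,-614,90,0,0,2.88],[422,-614,90,0,0,2.88],[422,-614,90,0,0,2.88],[422,-614,90,0,0,2.88]]' 1 40
python3 - <<'E'
from h import *
st(); print(row(toolR(0),[.436,.0195,.010]))
cv2.imwrite("pics/s2.png",optics.get_image("side")[200:360,250:490,::-1].repeat(3,0).repeat(3,1))
E
```

```text
time_s: 3.25
tcp_pos: [0.4355, 0.0178, 0.1415]
tool_rot: [1.0, -0.002, -0.0, 0.0]
force: [1.2, -0.8, -0.0]
grip_width: 0.999
t 3.25 tcp [0.4355 0.0178 0.1415] x [ 1.    -0.003 -0.   ] z [-0. -0. -1.] F [ 1.2 -0.8 -0. ] w 0.999 q [-0.2   0.39  0.07  2.32 -0.06  0.43 -1.65]
[0.5, -1.8, 131.5, 0.004, 0.0, -0.029]
```

View pics/s2.png

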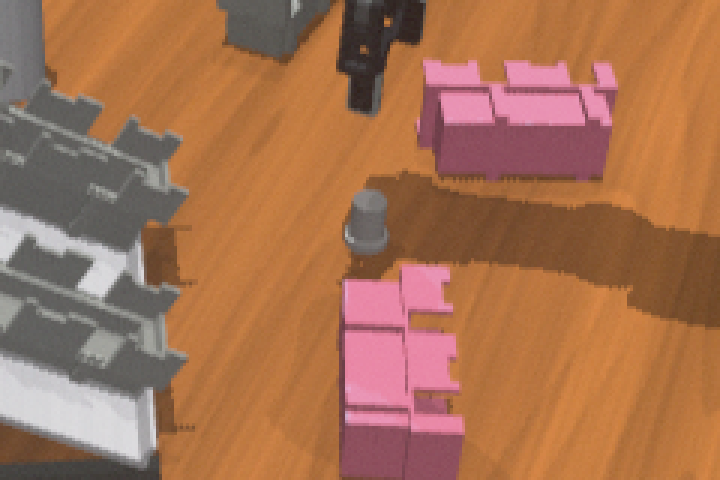

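```bash
python3 -m inch '[[0.5,-1.8,40,0,0,0],[0.5,-1.8,80,0,0,0],[0.5,-1.8,110,0,0,0],[0.5,-1.8,131,0,0,0],[0.5,-1.8,131,0,0,0],[0.5,-1.8,131,0,0,0]]' 0.65
python3 -m inch '[[0,0,0,0,0,0],[0,0,0,0,0,0],[0,0,0,0,0,0],[0,0,0,0,0,0],[0,0,0,0,0,0],[0,0,0,0,0,0]]' 0 50
python3 - <<'E'
from h import *
st(); cv2.imwrite("pics/s3.png",optics.get_image("side")[200:360,250:490,::-1].repeat(3,0).repeat(3,1))
E
```

```text
time_s: 3.9
tcp_pos: [0.436, 0.0192, 0.0105]
tool_rot: [1.0, -0.002, -0.0, 0.0]
force: [0.2, 0.1, 0.2]
grip_width: 0.647
time_s: 4.5
tcp_pos: [0.4368, 0.019, 0.0119]
tool_rot: [1.0, -0.002, 0.001, 0.0]
force: [-0.4, -1.5, 5.4]
grip_width: 0.279
t 4.5 tcp [0.4368 0.019  0.0119] x [ 1.    -0.004  0.002] z [ 0.002 -0.001 -1.   ] F [-0.4 -1.5  5.4] w 0.279 q [-0.16  0.67  0.02  2.37 -0.09  0.1  -1.63]
```

View pics/s3.png

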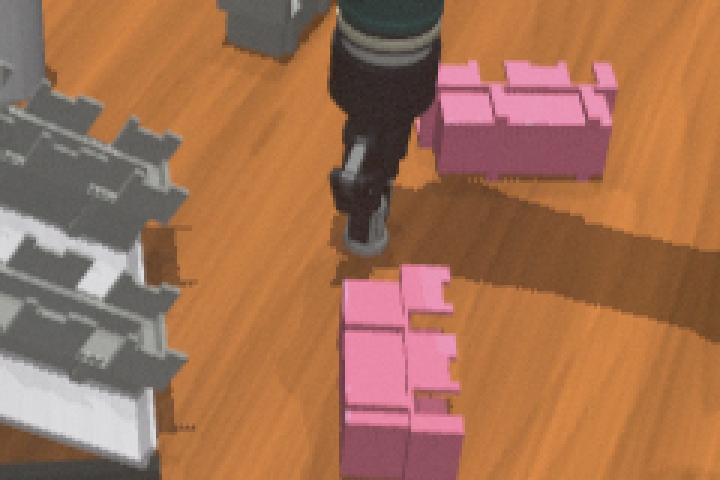

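```bash
python3 -m inch '[[0,0,-40,0,0,0],[0,0,-90,0,0,0],[0,0,-140,0,0,0],[0,0,-180,0,0,0],[0,0,-180,0,0,0],[0,0,-180,0,0,0]]'
python3 - <<'E'
from h import *
st(); print(row(toolR(-2.7),[.6015,-.239,.18]))
E
```

```text
time_s: 5.15
tcp_pos: [0.4365, 0.0192, 0.1932]
tool_rot: [1.0, -0.002, 0.003, -0.0]
force: [-0.9, -0.1, -2.9]
grip_width: 0.279
t 5.15 tcp [0.4365 0.0192 0.1932] x [ 1.    -0.004  0.005] z [ 0.005  0.    -1.   ] F [-0.9 -0.1 -2.9] w 0.279 q [-0.23  0.29  0.1   2.28 -0.05  0.57 -1.66]
[166.0, 257.5, 14.0, -0.004, -0.048, 0.41]
```

```bash
python3 -m inch '[[166,257.5,14,0,-0.05,0.41],[166,257.5,14,0,-0.05,0.41],[166,257.5,14,0,-0.05,0.41],[166,257.5,14,0,-0.05,0.41],[166,257.5,14,0,-0.05,0.41],[166,257.5,14,0,-0.05,0.41],[166,257.5,14,0,-0.05,0.41],[166,257.5,14,0,-0.05,0.41],[166,257.5,14,0,-0.05,0.41],[166,257.5,14,0,-0.05,0.41],[166,257.5,14,0,-0.05,0.41]]'
python3 - <<'E'
from h import *
st(); print(row(toolR(-2.7),[.6015,-.239,.017]))
cv2.imwrite("pics/s4.png",optics.get_image("side")[100:240,260:460,::-1].repeat(4,0).repeat(4,1))
cv2.imwrite("pics/t4.png",optics.get_image("top")[150:270,350:500,::-1].repeat(5,0).repeat(5,1))
E
```

```text
time_s: 6.25
tcp_pos: [0.6009, -0.2368, 0.1797]
tool_rot: [1.0, -0.022, -0.001, -0.001]
force: [0.7, 0.0, -1.3]
grip_width: 0.276
t 6.25 tcp [ 0.6009 -0.2368  0.1797] x [ 0.999 -0.045 -0.001] z [-0.001  0.002 -1.   ] F [ 0.7  0.  -1.3] w 0.276 q [ 0.22  0.55  0.13  1.84 -0.1   0.76 -1.22]
[0.9, 2.4, 162.7, -0.015, 0.013, 0.023]
```

View pics/s4.png

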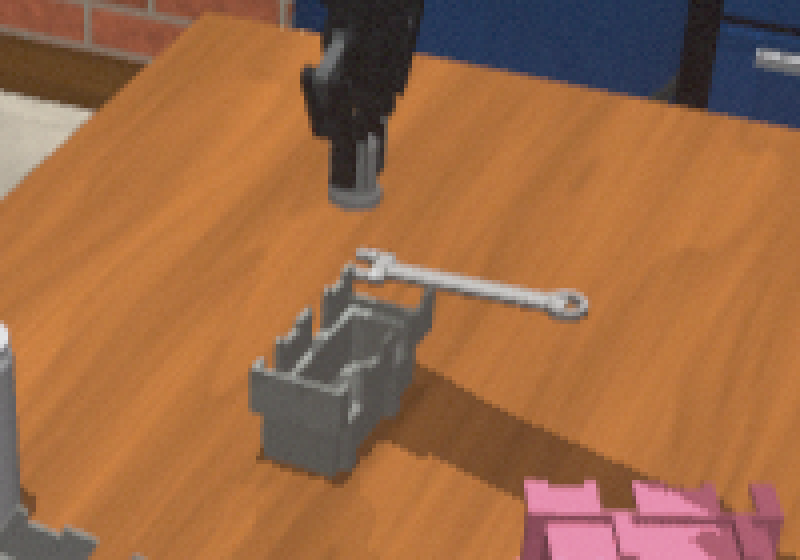

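View pics/t4.png

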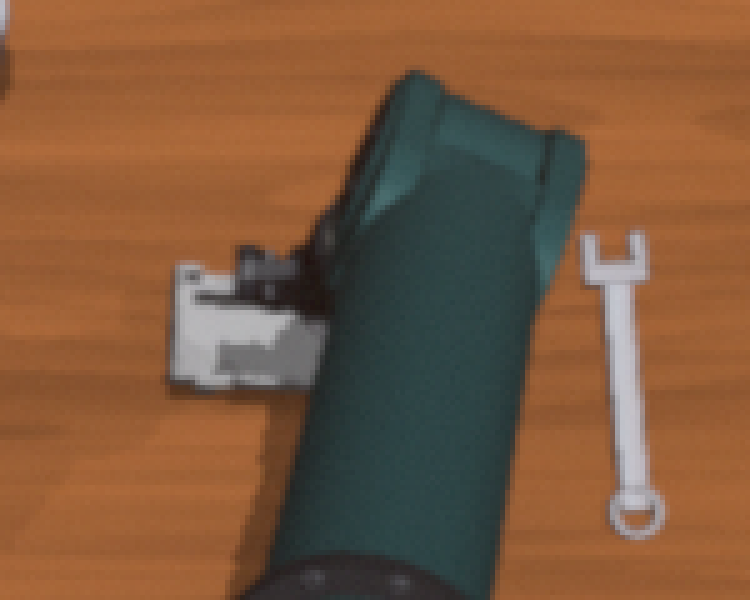

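```bash
python3 -m inch '[[0.9,2.4,40,0,0,0],[0.9,2.4,80,0,0,0],[0.9,2.4,110,0,0,0],[0.9,2.4,135,0,0,0],[0.9,2.4,150,0,0,0],[0.9,2.4,159,0,0,0],[0.9,2.4,162,0,0,0],[0.9,2.4,162,0,0,0],[0.9,2.4,162,0,0,0]]'
python3 - <<'E'
from h import *
st(); print(ray("side",(354/4+259.5,196/4+99.5),.170))
cv2.imwrite("pics/s5.png",optics.get_image("side")[100:240,260:460,::-1].repeat(4,0).repeat(4,1))
E
```

```text
time_s: 7.25
tcp_pos: [0.603, -0.2403, 0.0193]
tool_rot: [1.0, -0.023, 0.001, -0.0]
force: [-0.3, -0.1, -1.4]
grip_width: 0.28
t 7.25 tcp [ 0.603  -0.2403  0.0193] x [ 0.999 -0.046  0.002] z [ 0.002  0.    -1.   ] F [-0.3 -0.1 -1.4] w 0.28 q [ 0.25  0.77  0.08  1.9  -0.13  0.47 -1.19]
[ 0.60018013 -0.23368761  0.17      ]
```

View pics/s5.png

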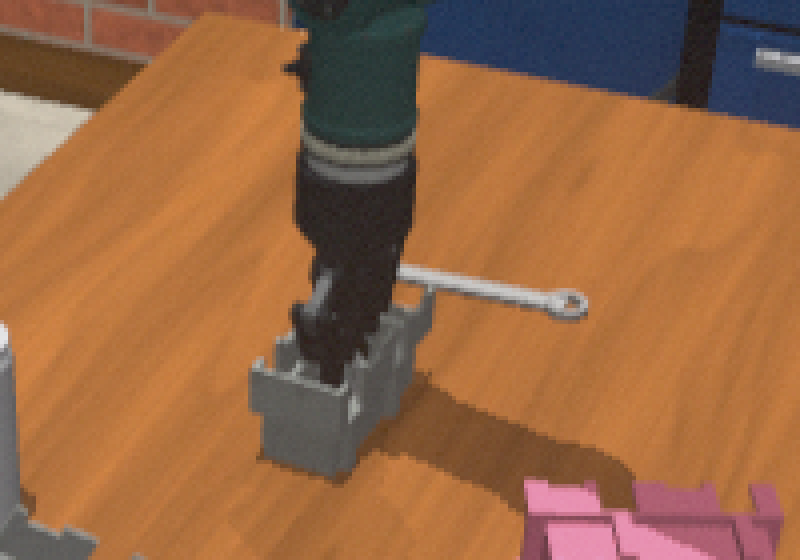

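```bash
python3 -m inch '[[-1,0,3,0,0,0],[-1,0,4.5,0,0,0],[-1,0,4.5,0,0,0]]'
python3 -m inch '[[0,0,0,0,0,0],[0,0,0,0,0,0],[0,0,0,0,0,0],[0,0,0,0,0,0],[0,0,-10,0,0,0],[0,0,-50,0,0,0],[0,0,-100,0,0,0],[0,0,-150,0,0,0],[0,0,-200,0,0,0],[0,0,-200,0,0,0]]' 0.52
python3 - <<'E'
from h import *
st()
R=toolR(0,30,-1,28.0); Rb,t=Tbin(.6402,.1422,.065,28,30)
P=lambda h:t+Rb.apply([0,0,h])
print("via",row(toolR(90),[.5,-.05,.3])); print("pre",P(.16),row(R,P(.16)))
cv2.imwrite("pics/s6.png",optics.get_image("side")[100:240,260:460,::-1].repeat(4,0).repeat(4,1))
E
```

```text
time_s: 7.6
tcp_pos: [0.6021, -0.2404, 0.0151]
tool_rot: [1.0, -0.023, 0.001, 0.0]
force: [0.8, -0.2, -0.4]
grip_width: 0.279
time_s: 8.6
tcp_pos: [0.6065, -0.2428, 0.2242]
tool_rot: [1.0, -0.023, 0.009, 0.003]
force: [1.6, 0.1, -0.1]
grip_width: 0.517
t 8.6 tcp [ 0.6065 -0.2428  0.2242] x [ 0.999 -0.046  0.018] z [ 0.018 -0.005 -1.   ] F [ 1.6  0.1 -0.1] w 0.517 q [ 0.21  0.5   0.14  1.8  -0.09  0.82 -1.22]
via [-113.9, -187.3, -78.8, 0.174, -0.098, -15.441]
pre [0.56956419 0.10464227 0.20356406] [-53.3, -345.4, 18.0, 6.273, -1.89, 24.224]
```

View pics/s6.png

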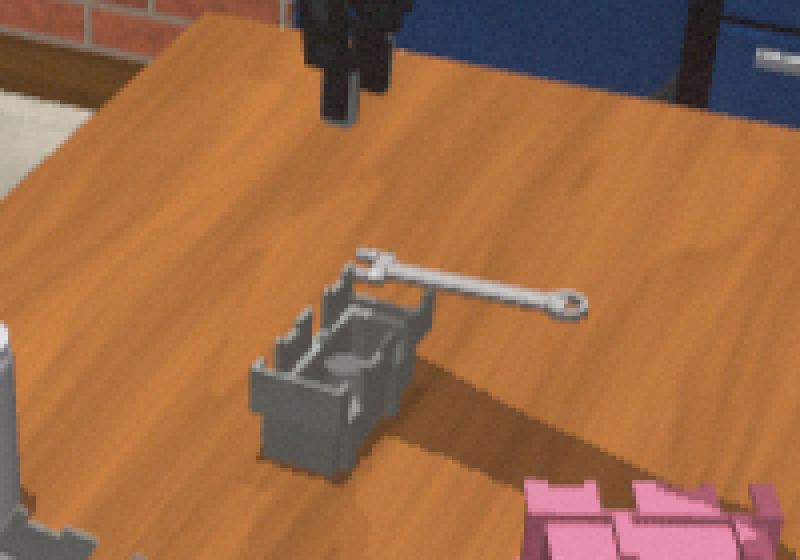

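The bush stands inside the bottom bin, at about (345,363) in the crop, and the bin hasn't moved. Next is the deep bin.

```bash
python3 -m inch '[[-100,-170,-70,0,-0.1,-15.4],[-100,-170,-70,0,-0.1,-15.4],[-100,-170,-70,0,-0.1,-15.4],[-100,-170,-70,0,-0.1,-15.4],[-100,-170,-70,0,-0.1,-15.4],[-100,-170,-70,0,-0.1,-15.4],[-100,-170,-70,0,-0.1,-15.4],[-100,-170,-70,0,-0.1,-15.4],[-100,-170,-70,0,-0.1,-15.4],[-100,-170,-70,0,-0.1,-15.4],[-100,-170,-70,0,-0.1,-15.4],[-100,-170,-70,0,-0.1,-15.4]]' 1
python3 - <<'E'
from h import *
st()
R=toolR(0,30,-1,28.0); Rb,t=Tbin(.6402,.1422,.065,28,30)
P=lambda h:t+Rb.apply([0,0,h])
print("pre",P(.16),row(R,P(.16)))
E
```

```text
time_s: 9.85
tcp_pos: [0.5104, -0.0671, 0.2878]
tool_rot: [0.709, 0.706, -0.002, 0.004]
force: [0.4, 1.1, -0.3]
grip_width: 1.002
t 9.85 tcp [ 0.5104 -0.0671  0.2878] x [ 0.004  1.    -0.009] z [ 0.003 -0.009 -1.   ] F [ 0.4  1.1 -0.3] w 1.002 q [ 0.22  0.26 -0.23  2.01  0.09  0.87 -0.06]
pre [0.56956419 0.10464227 0.20356406] [172.7, 58.3, 82.8, -5.212, -2.994, -19.154]
```

```bash
python3 -m inch '[[172,58,0,-5.2,-3,-19.15],[172,58,0,-5.2,-3,-19.15],[172,58,0,-5.2,-3,-19.15],[172,58,0,-5.2,-3,-19.15],[172,58,0,-5.2,-3,-19.15],[172,58,0,-5.2,-3,-19.15],[172,58,0,-5.2,-3,-19.15],[172,58,0,-5.2,-3,-19.15],[172,58,0,-5.2,-3,-19.15],[172,58,0,-5.2,-3,-19.15],[172,58,20,-5.2,-3,-19.15],[172,58,40,-5.2,-3,-19.15],[172,58,60,-5.2,-3,-19.15],[172,58,80,-5.2,-3,-19.15],[172,58,83,-5.2,-3,-19.15],[172,58,83,-5.2,-3,-19.15]]' 1
python3 - <<'E'
from h import *
st()
R=toolR(0,30,-1,28.0); Rb,t=Tbin(.6402,.1422,.065,28,30)
P=lambda h:t+Rb.apply([0,0,h])
print("pre",P(.16),row(R,P(.16)),row(R,P(.043)))
for n in ("side","top"):
    im=optics.get_image(n); cv2.imwrite(f"pics/{n}7.png",(im[160:340,180:400] if n=="side" else im[120:280,180:400])[:,:,::-1].repeat(3,0).repeat(3,1))
E
```

```text
time_s: 11.45
tcp_pos: [0.569, 0.1031, 0.2035]
tool_rot: [-0.229, 0.939, 0.062, 0.25]
force: [0.6, 0.1, 0.0]
grip_width: 1.0
t 11.45 tcp [0.569  0.1031 0.2035] x [-0.771 -0.399 -0.497] z [ 0.441  0.23  -0.868] F [0.6 0.1 0. ] w 1.0 q [ 0.29  0.4  -0.59  2.28  1.41  0.08  0.46]
pre [0.56956419 0.10464227 0.20356406] [-1.1, 1.1, 0.5, -0.04, -0.033, -0.095] [-1.5, 1.6, 117.5, -0.04, -0.033, -0.095]
```

View pics/side7.png

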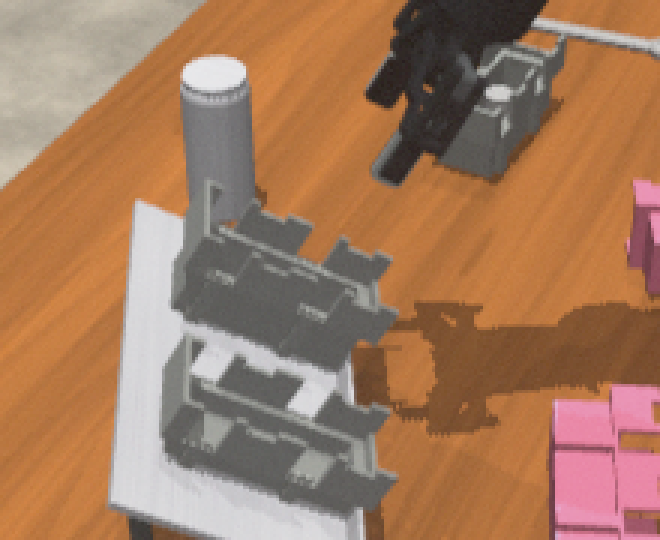

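View pics/top7.png

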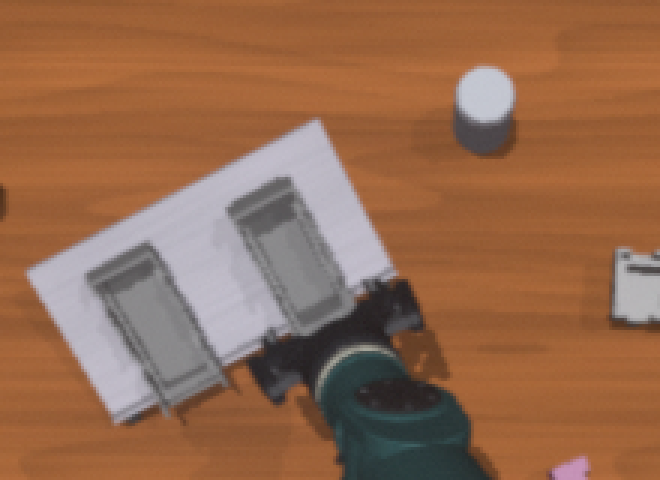

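```bash
python3 -m inch '[[-1,1.2,20,0,0,-0.1],[-1,1.2,40,0,0,-0.1],[-1.2,1.3,55,0,0,-0.1],[-1.2,1.3,55,0,0,-0.1],[-1.2,1.3,55,0,0,-0.1]]' 1
python3 - <<'E'
from h import *
st()
R=toolR(0,30,-1,28.0); Rb,t=Tbin(.6402,.1422,.065,28,30)
P=lambda h:t+Rb.apply([0,0,h])
print("in bin frame",Rb.inv().apply(sensors.read_state()["tcp_pos"]-t),row(R,P(.043)))
for n in ("side","top"):
    im=optics.get_image(n); cv2.imwrite(f"pics/{n}8.png",(im[180:320,200:360] if n=="side" else im[140:260,220:360])[:,:,::-1].repeat(5,0).repeat(5,1)[:600,:800])
E
```

```text
time_s: 12.05
tcp_pos: [0.5925, 0.1166, 0.1554]
tool_rot: [-0.232, 0.938, 0.06, 0.248]
force: [-0.6, -0.6, 0.1]
grip_width: 1.001
t 12.05 tcp [0.5925 0.1166 0.1554] x [-0.769 -0.406 -0.494] z [ 0.438  0.229 -0.869] F [-0.6 -0.6  0.1] w 1.001 q [ 0.35  0.56 -0.73  2.26  1.89  0.23  0.01]
in bin frame [-0.00170853 -0.0002217   0.10537467] [-2.1, 0.5, 62.4, -0.037, -0.065, -0.02]
```

View pics/side8.png

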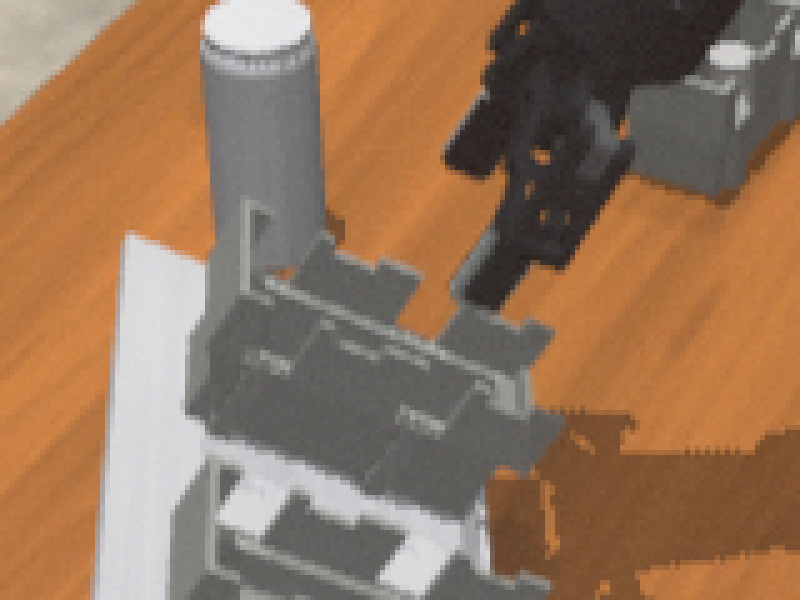

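View pics/top8.png

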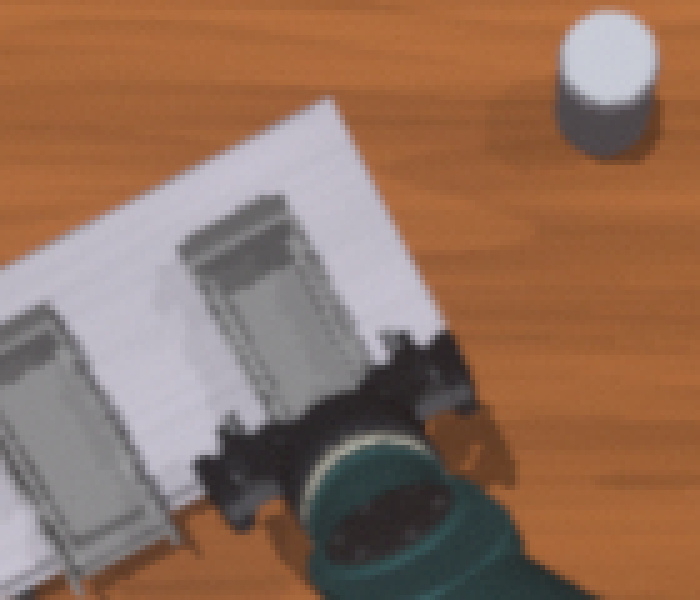

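```bash
python3 -m inch '[[-2,0.5,15,0,0,0],[-2,0.5,30,0,0,0],[-2,0.5,45,0,0,0],[-2,0.5,57,0,0,0],[-2,0.5,62,0,0,0],[-2,0.5,62,0,0,0],[-2,0.5,62,0,0,0]]' 1
python3 - <<'E'
from h import *
st()
R=toolR(0,30,-1,28.0); Rb,t=Tbin(.6402,.1422,.065,28,30)
P=lambda h:t+Rb.apply([0,0,h])
print("in bin frame",Rb.inv().apply(sensors.read_state()["tcp_pos"]-t),row(R,P(.043)))
for n in ("side","top"):
    im=optics.get_image(n); cv2.imwrite(f"pics/{n}9.png",(im[180:320,200:360] if n=="side" else im[140:260,220:360])[:,:,::-1].repeat(5,0).repeat(5,1)[:600,:800])
E
```

```text
time_s: 12.85
tcp_pos: [0.6211, 0.1319, 0.1038]
tool_rot: [-0.233, 0.938, 0.059, 0.249]
force: [0.1, -0.1, 0.4]
grip_width: 0.996
t 12.85 tcp [0.6211 0.1319 0.1038] x [-0.767 -0.408 -0.495] z [ 0.44   0.228 -0.869] F [ 0.1 -0.1  0.4] w 0.996 q [ 0.35  0.71 -0.79  2.22  2.02  0.37 -0.07]
in bin frame [ 0.00060336 -0.0001738   0.04448157] [0.6, 0.2, 1.5, -0.052, -0.052, -0.001]
```

View pics/side9.png

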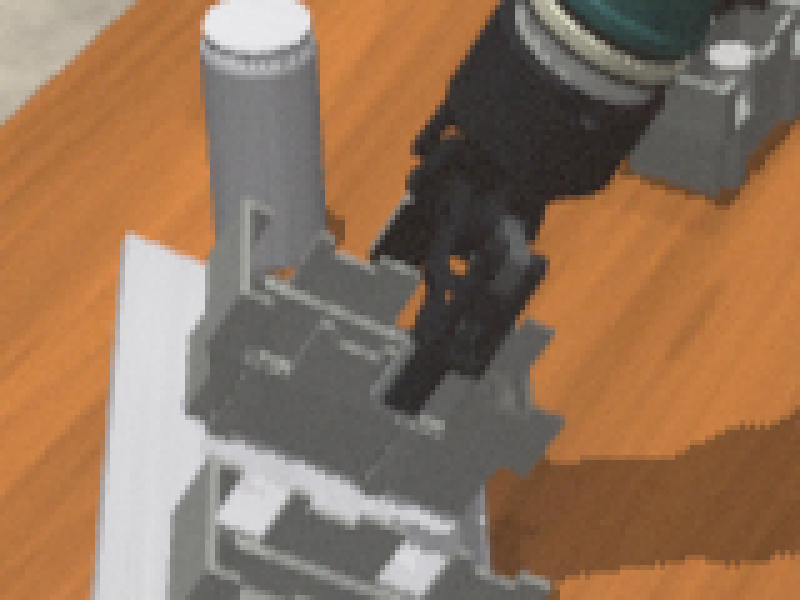

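View pics/top9.png

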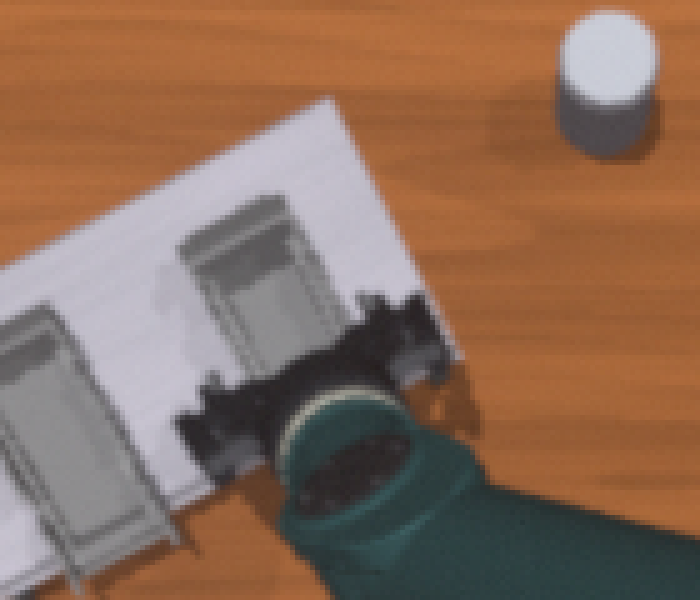

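```bash
python3 - <<'E'
from h import *
im=optics.get_image("side")
Rb,t=Tbin(.6402,.1422,.065,28,30)
k=5;x0,y0=200,180
c=im[180:300,200:360,::-1].repeat(k,0).repeat(k,1).copy()
def ln(p,q,col):
    u=((proj("side",Rb.apply(np.array([p,q]))+t)+.5-[x0,y0])*k).astype(int); cv2.line(c,tuple(map(int,u[0])),tuple(map(int,u[1])),col,1)
for s in (1,-1):
    y=.032*s
    for a,b,h in ((-.075,-.061,.072),(-.061,-.039,.066),(-.039,-.032,.072),(-.032,-.01,.045),(-.01,.01,.072),(.01,.032,.066),(.032,.039,.072),(.039,.061,.045),(.061,.075,.072)):
        ln((a,y,h),(b,y,h),(0,255,0) if s>0 else (0,255,255)); ln((a,y,h),(a,y,.042),(0,255,0) if s>0 else (0,255,255))
s=sensors.read_state();Q=Ro.from_quat(s["tool_rot"])
for sy in(1,-1):
  for sx in(1,-1):
    u=((proj("side",s["tcp_pos"]+Q.apply([[sx*.011,sy*.0425,-.013],[sx*.011,sy*.0425,-.04]]))+.5-[x0,y0])*k).astype(int); cv2.line(c,tuple(map(int,u[0])),tuple(map(int,u[1])),(0,0,255),1)
cv2.imwrite("pics/o10.png",c)
E
```

```text
(no output)
```

View pics/o10.png

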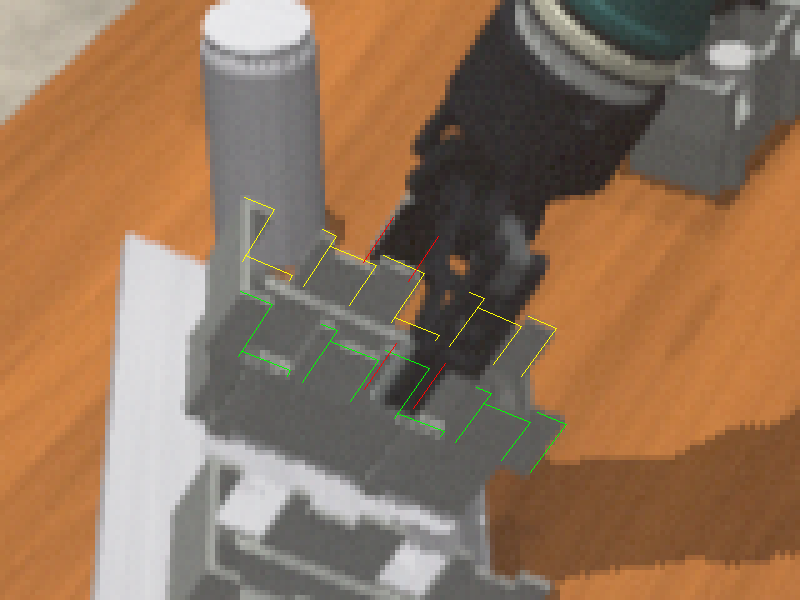

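```bash
python3 -m inch '[[-1.5,0,1,0,0,0],[-1.5,0,1,0,0,0]]' 1
python3 -m inch '[[0,0,0,0,0,0],[0,0,0,0,0,0],[0,0,0,0,0,0],[0,0,0,0,0,0],[0,0,0,0,0,0]]' 0 40
python3 - <<'E'
from h import *
st()
Rb,t=Tbin(.6402,.1422,.065,28,30)
print("in bin frame",Rb.inv().apply(sensors.read_state()["tcp_pos"]-t))
E
```

```text
time_s: 13.2
tcp_pos: [0.6232, 0.1328, 0.1044]
tool_rot: [-0.233, 0.938, 0.059, 0.25]
force: [0.1, 0.3, -0.7]
grip_width: 1.001
time_s: 13.7
tcp_pos: [0.6233, 0.1325, 0.1047]
tool_rot: [-0.233, 0.938, 0.059, 0.25]
force: [-2.4, -2.5, 5.7]
grip_width: 0.741
t 13.7 tcp [0.6233 0.1325 0.1047] x [-0.766 -0.408 -0.497] z [ 0.442  0.227 -0.868] F [-2.4 -2.5  5.7] w 0.741 q [ 0.35  0.71 -0.79  2.22  2.02  0.37 -0.07]
in bin frame [ 0.00301406 -0.0006197   0.04415193]
```

```bash
python3 -m inch '[[0,0,-15,0,0,0],[0,0,-40,0,0,0],[0,0,-70,0,0,0],[0,0,-100,0,0,0],[0,0,-130,0,0,0],[0,0,-130,0,0,0],[0,0,-130,0,0,0]]'
python3 - <<'E'
from h import *
st()
for n in ("side","top"):
    im=optics.get_image(n); cv2.imwrite(f"pics/{n}11.png",(im[120:320,200:440] if n=="side" else im[120:280,220:440])[:,:,::-1].repeat(3,0).repeat(3,1))
s=sensors.read_state()
print(row(toolR(87.3),[.56,-.08,.34]))
E
```

```text
time_s: 14.4
tcp_pos: [0.565, 0.1027, 0.2181]
tool_rot: [-0.233, 0.938, 0.059, 0.25]
force: [0.2, -0.1, -2.5]
grip_width: 0.742
t 14.4 tcp [0.565  0.1027 0.2181] x [-0.767 -0.407 -0.496] z [ 0.442  0.226 -0.868] F [ 0.2 -0.1 -2.5] w 0.742 q [ 0.39  0.39 -0.72  2.28  1.2   0.14  0.67]
[17.7, -159.8, -150.5, 5.161, 3.027, 19.566]
```

View pics/side11.png

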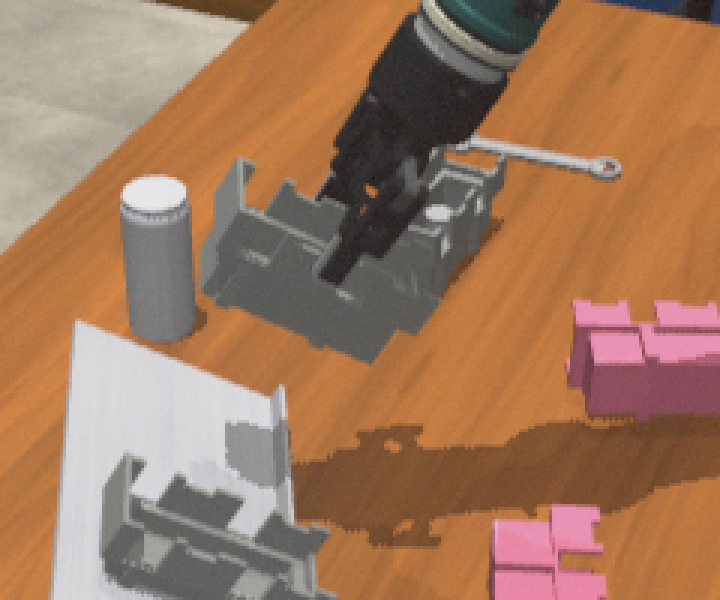

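```bash
python3 -m inch '[[-20,0,-35,0,0,0],[-40,0,-70,0.5,0.3,2],[17,-160,-150,5.16,3.03,19.57],[17,-160,-150,5.16,3.03,19.57],[17,-160,-150,5.16,3.03,19.57],[17,-160,-150,5.16,3.03,19.57],[17,-160,-150,5.16,3.03,19.57],[17,-160,-150,5.16,3.03,19.57],[17,-160,-150,5.16,3.03,19.57],[17,-160,-150,5.16,3.03,19.57],[17,-160,-150,5.16,3.03,19.57],[17,-160,-150,5.16,3.03,19.57],[17,-160,-150,5.16,3.03,19.57],[17,-160,-150,5.16,3.03,19.57],[17,-160,-150,5.16,3.03,19.57],[17,-160,-150,5.16,3.03,19.57],[17,-160,-150,5.16,3.03,19.57],[17,-160,-150,5.16,3.03,19.57]]'
python3 - <<'E'
from h import *
st()
print(row(toolR(87.3),[.6015,-.238,.24]))
E
```

```text
time_s: 16.3
tcp_pos: [0.5609, -0.0802, 0.3388]
tool_rot: [0.723, 0.69, -0.001, -0.0]
force: [0.6, 0.2, -1.7]
grip_width: 0.736
t 16.3 tcp [ 0.5609 -0.0802  0.3388] x [ 0.047  0.999 -0.001] z [-0.001 -0.001 -1.   ] F [ 0.6  0.2 -1.7] w 0.736 q [ 0.62  0.35 -0.73  1.83  0.27  1.06 -0.26]
[-155.7, 48.0, 98.9, -0.01, 0.009, 0.004]
```

```bash
python3 -m inch '[[-156,48,99,0,0,0],[-156,48,99,0,0,0],[-156,48,99,0,0,0],[-156,48,99,0,0,0],[-156,48,99,0,0,0],[-156,48,99,0,0,0],[-156,48,99,0,0,0],[-156,48,99,0,0,0]]'
python3 - <<'E'
from h import *
st()
for n in ("side","top"):
    im=optics.get_image(n); np.save(f"{n}12.npy",im)
s=sensors.read_state();Q=Ro.from_quat(s["tool_rot"])
Rm=(Q*Ro.from_euler("x",180,degrees=True)*Ro.from_euler("z",180,degrees=True))
print(Rm.as_matrix().round(3))
p=s["tcp_pos"]+Rm.apply([0,0,-.044])
b=Tbin(.6013,-.2385,0,87.3)
its=[(Rm,p,.072,(0,255,0)),(*b,.072,(0,255,255))]
draw("side",np.load("side12.npy"),its,(290,50,110,160),3,"o12s.png")
draw("top",np.load("top12.npy"),its,(370,160,90,90),4,"o12t.png")
E
```

```text
time_s: 17.1
tcp_pos: [0.6021, -0.2363, 0.241]
tool_rot: [0.722, 0.692, -0.0, 0.001]
force: [-0.1, 0.8, -2.8]
grip_width: 0.74
t 17.1 tcp [ 0.6021 -0.2363  0.241 ] x [ 0.044  0.999 -0.001] z [ 0.001 -0.001 -1.   ] F [-0.1  0.8 -2.8] w 0.74 q [ 0.74  0.55 -0.64  1.77  0.39  0.95 -0.1 ]
[[-0.044  0.999 -0.   ]
 [-0.999 -0.044  0.001]
 [ 0.001  0.     1.   ]]
(480, 660, 3)
(360, 720, 3)
```

View pics/o12s.png

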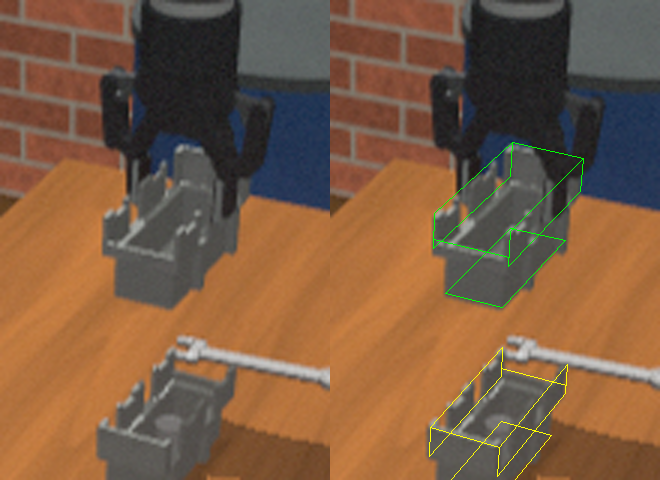

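View pics/o12t.png

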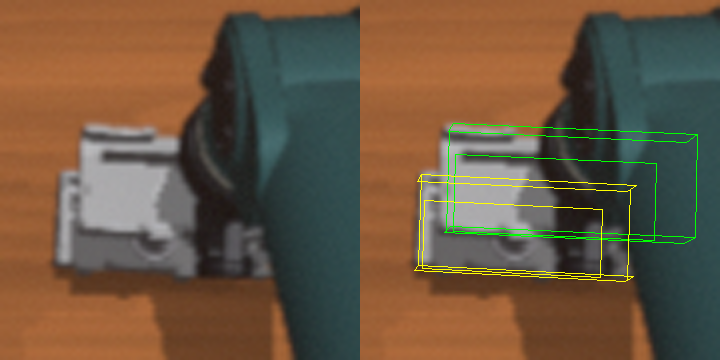

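```bash
python3 - <<'E'
from h import *
s=sensors.read_state();Q=Ro.from_quat(s["tool_rot"])
Rm=(Q*Ro.from_euler("x",180,degrees=True)*Ro.from_euler("z",180,degrees=True))
p=s["tcp_pos"]+Rm.apply([0,0,-.044])
b=Tbin(.6013,-.2385,0,87.3)
its=[(Rm,p,.072,(0,255,0)),(*b,.072,(0,255,255))]
draw("side",np.load("side12.npy"),its,(318,95,55,65),7,"o13s.png")
draw("top",np.load("top12.npy"),its,(380,185,45,48),8,"o13t.png")
draw("side",np.load("side12.npy"),its,(318,160,55,65),7,"o13b.png")
E
```

```text
(455, 770, 3)
(384, 720, 3)
(455, 770, 3)
```

View pics/o13s.png

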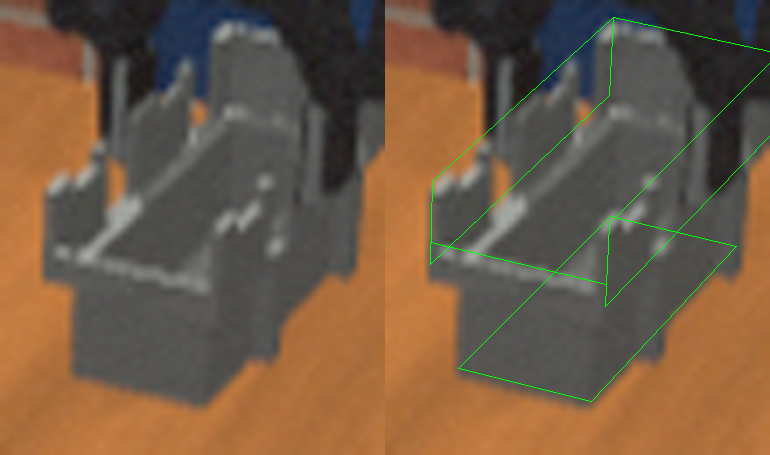

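View pics/o13t.png

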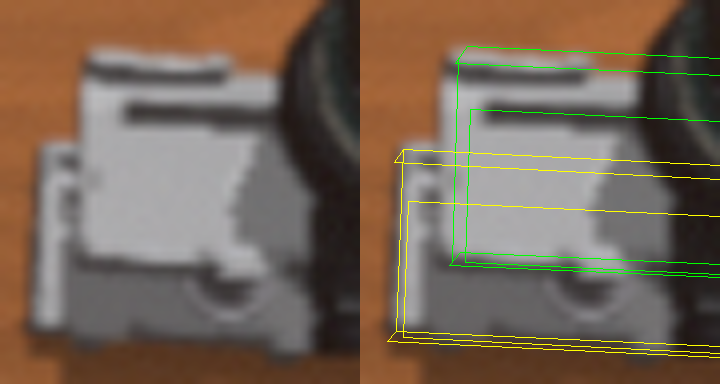

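View pics/o13b.png

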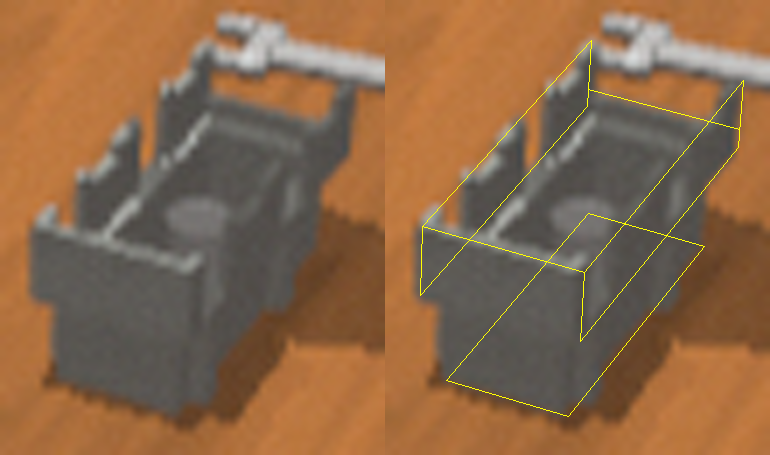

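```bash
cat >> fit.py <<'E'
def fitxy(Rm,z,obs,p0):
    "obs: (cam, binpoint, pixel); solves x,y of origin at height z"
    def f(p):
        return np.concatenate([proj(n,Rm.apply([P])+[p[0],p[1],z])[0]-u for n,P,u in obs])
    s=least_squares(f,p0,x_scale=.01); return s.x,s.fun.reshape(-1,2).round(1).tolist()
E
python3 - <<'E'
from fit import *
s=sensors.read_state();Q=Ro.from_quat(s["tool_rot"])
Rm=(Q*Ro.from_euler("x",180,degrees=True)*Ro.from_euler("z",180,degrees=True))
a=lambda x,y:T(x,y,7,318,95); b=lambda x,y:T(x,y,7,318,160); c=lambda x,y:T(x,y,8,380,185)
z=s["tcp_pos"][2]-.044; p0=s["tcp_pos"][:2]; print(p0)
print("held side low",fitxy(Rm,z,[("side",(-.065,.025,0),a(72,375)),("side",(-.065,-.025,0),a(207,407))],p0))
print("held side tip",fitxy(Rm,z,[("side",(-.075,.032,.072),a(45,183)),("side",(.075,.032,.072),a(217,26))],p0))
print("held top",fitxy(Rm,z,[("top",(-.075,.032,.05),c(80,60)),("top",(-.075,-.032,.05),c(78,255))],p0))
for yaw in(87.3,):
    Rb=Tbin(0,0,0,yaw)[0]
    print("bot side low",fitxy(Rb,0,[("side",(.065,-.025,0),b(52,378)),("side",(.065,.025,0),b(183,412))],p0))
    print("bot side tip",fitxy(Rb,0,[("side",(-.075,-.032,.072),b(207,42)),("side",(-.075,.032,.072),b(352,83))],p0))
    print("bot top",fitxy(Rb,0,[("top",(.075,-.032,.072),c(42,142)),("top",(.075,.032,.072),c(32,332))],p0))
E
```

```text
[ 0.60192919 -0.23686699]
held side low (array([ 0.6002408 , -0.23258253]), [[0.1, -0.1], [-0.1, 0.1]])
held side tip (array([ 0.6024736 , -0.23239826]), [[-0.7, 0.5], [0.8, -0.7]])
held top (array([ 0.60268746, -0.23196195]), [[0.3, -0.5], [-0.3, 0.5]])
bot side low (array([ 0.60363265, -0.23967478]), [[0.7, -0.1], [-0.7, 0.2]])
bot side tip (array([ 0.60151118, -0.23638731]), [[-0.5, 0.1], [0.5, -0.1]])
bot top (array([ 0.60225567, -0.23761992]), [[-0.2, 0.5], [0.2, -0.5]])
```

```bash
python3 -m inch '[[-5.8,0.3,35,0,0,0],[-5.8,0.3,70,0,0,0],[-5.8,0.3,95,0,0,0],[-5.8,0.3,110,0,0,0],[-5.8,0.3,115,0,0,0],[-5.8,0.3,115,0,0,0],[-5.8,0.3,115,0,0,0]]'
python3 - <<'E'
from h import *
st()
for n in ("side","top"):
    im=optics.get_image(n); np.save(f"{n}14.npy",im)
s=sensors.read_state();Q=Ro.from_quat(s["tool_rot"])
Rm=(Q*Ro.from_euler("x",180,degrees=True)*Ro.from_euler("z",180,degrees=True))
p=s["tcp_pos"]+Rm.apply([-.0044,0,-.044])
draw("side",np.load("side14.npy"),[(Rm,p,.072,(0,255,0)),(*Tbin(.602,-.238,0,87.3),.072,(0,255,255))],(310,130,70,95),5.5,"o14.png")
draw("top",np.load("top14.npy"),[(Rm,p,.072,(0,255,0)),(*Tbin(.602,-.238,0,87.3),.072,(0,255,255))],(375,190,65,50),7,"o14t.png")
E
```

```text
time_s: 17.9
tcp_pos: [0.6033, -0.2428, 0.1274]
tool_rot: [0.722, 0.691, 0.0, 0.002]
force: [0.2, 0.2, -1.9]
grip_width: 0.737
t 17.9 tcp [ 0.6033 -0.2428  0.1274] x [ 0.044  0.999 -0.002] z [ 0.003 -0.002 -1.   ] F [ 0.2  0.2 -1.9] w 0.737 q [ 0.69  0.68 -0.56  1.84  0.51  0.76 -0.19]
(522, 770, 3)
(350, 910, 3)
```

View pics/o14.png

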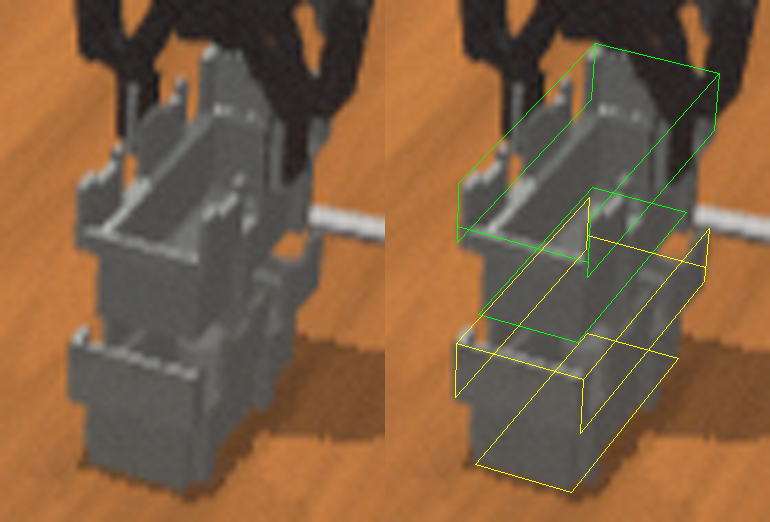

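View pics/o14t.png

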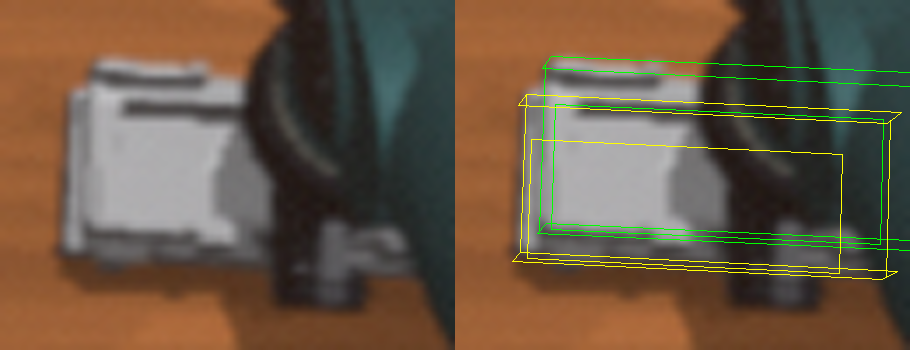

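```bash
python3 -m inch '[[0,0,5,0,0,0],[0,0,9,0,0,0],[0,0,12,0,0,0],[0,0,12,0,0,0]]'
python3 -m inch '[[0,0,1,0,0,0],[0,0,2,0,0,0],[0,0,3,0,0,0],[0,0,3,0,0,0]]'
python3 - <<'E'
from h import *
st()
im=optics.get_image("side"); np.save("side15.npy",im)
draw("side",im,[],(310,130,70,95),5.5,"o15.png")
E
```

```text
time_s: 18.4
tcp_pos: [0.6027, -0.243, 0.1148]
tool_rot: [0.723, 0.691, -0.0, 0.001]
force: [0.8, -0.4, -2.1]
grip_width: 0.735
time_s: 18.8
tcp_pos: [0.6026, -0.2429, 0.1117]
tool_rot: [0.723, 0.691, -0.0, 0.001]
force: [0.6, 0.2, -2.5]
grip_width: 0.738
t 18.8 tcp [ 0.6026 -0.2429  0.1117] x [ 0.044  0.999 -0.002] z [ 0.002 -0.002 -1.   ] F [ 0.6  0.2 -2.5] w 0.738 q [ 0.68  0.7  -0.54  1.85  0.52  0.74 -0.2 ]
(522, 770, 3)
```

View pics/o15.png

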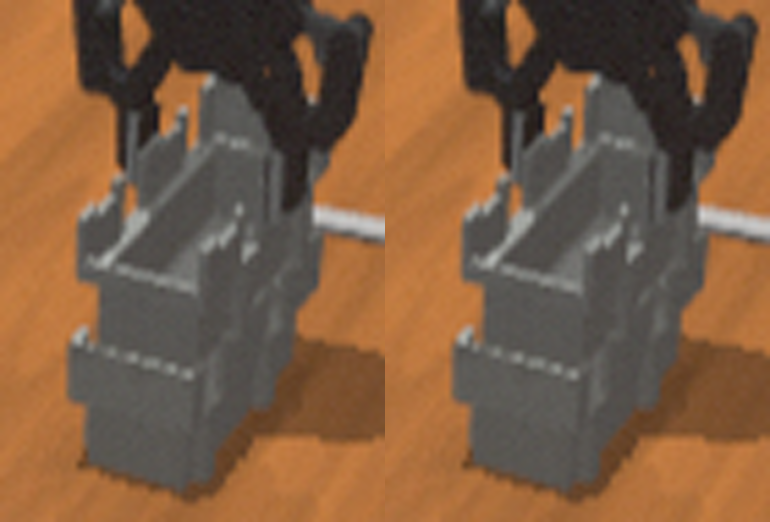

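```bash
python3 -m inch '[[0,0,0.8,0,0,0],[0,0,1.6,0,0,0],[0,0,1.6,0,0,0]]'
python3 -m inch '[[0,0,0.8,0,0,0],[0,0,1.5,0,0,0],[0,0,1.5,0,0,0]]'
```

```text
time_s: 19.15
tcp_pos: [0.6028, -0.243, 0.1106]
tool_rot: [0.723, 0.691, -0.0, 0.001]
force: [0.2, -0.0, 0.9]
grip_width: 0.742
time_s: 19.45
tcp_pos: [0.6029, -0.2432, 0.1104]
tool_rot: [0.723, 0.691, -0.001, 0.002]
force: [-2.6, -1.4, 7.3]
grip_width: 0.744
```

```bash
python3 -m inch '[[0,0,-0.5,0,0,0],[0,0,-0.5,0,0,0],[0,0,-0.5,0,0,0],[0,0,-0.5,0,0,0]]' 0.85
python3 -m inch '[[0,0,0,0,0,0],[0,0,0,0,0,0],[0,0,0,0,0,0],[0,0,-20,0,0,0],[0,0,-60,0,0,0],[0,0,-110,0,0,0],[0,0,-160,0,0,0],[0,0,-200,0,0,0],[0,0,-200,0,0,0]]' 1
python3 - <<'E'
from h import *
st()
im=optics.get_image("side"); np.save("side16.npy",im)
its=[(*Tbin(.602,-.238,.066,87.3-180),.072,(0,255,0)),(*Tbin(.602,-.238,0,87.3),.072,(0,255,255))]
draw("side",im,its,(310,130,70,95),5.5,"o16.png")
im=optics.get_image("top"); draw("top",im,its,(370,180,80,60),6,"o16t.png")
E
```

```text
time_s: 19.85
tcp_pos: [0.6029, -0.2431, 0.1106]
tool_rot: [0.723, 0.691, -0.001, 0.002]
force: [0.1, 0.2, -0.1]
grip_width: 0.849
time_s: 20.75
tcp_pos: [0.6068, -0.2425, 0.3181]
tool_rot: [0.723, 0.691, 0.003, 0.007]
force: [0.9, -0.3, -0.1]
grip_width: 1.0
t 20.75 tcp [ 0.6068 -0.2425  0.3181] x [ 0.044  0.999 -0.006] z [ 0.014 -0.007 -1.   ] F [ 0.9 -0.3 -0.1] w 1.0 q [ 0.77  0.48 -0.67  1.68  0.34  1.08 -0.05]
(522, 770, 3)
(720, 480, 3)
```

View pics/o16.png

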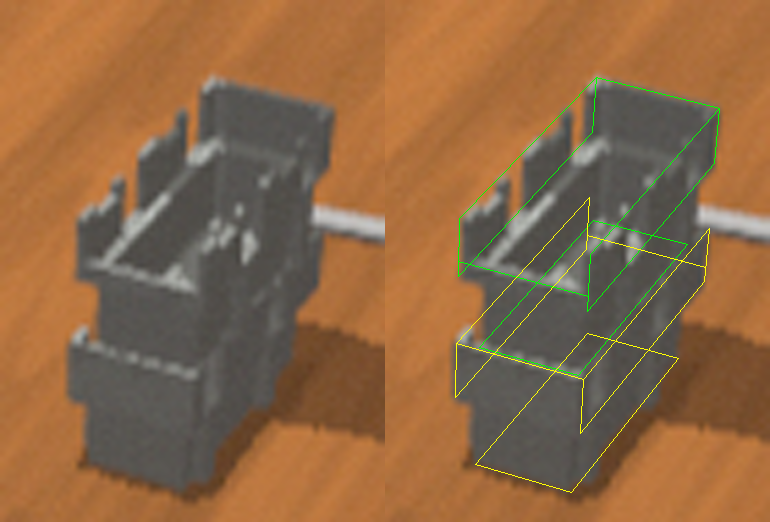

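View pics/o16t.png

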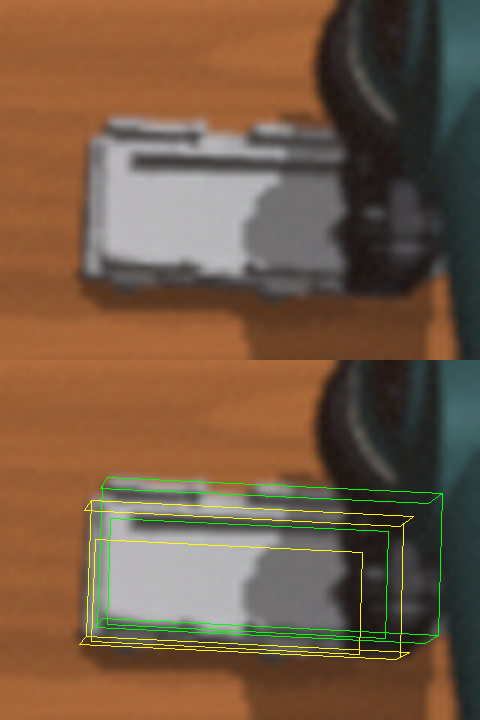

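```bash
python3 - <<'E'
from h import *
R=toolR(0,30,1,29.0); Rb,t=Tbin(.5733,.2638,.065,29,30)
P=lambda h:t+Rb.apply([-.0015,0,h])
print(P(.14),row(R,P(.14)))
E
```

```text
[0.51094046 0.22923354 0.18549356] [467.8, -113.3, 124.0, -2.497, 4.572, 9.525]
```

```bash
python3 -m inch '[[468,-113,10,-2.5,4.57,9.53],[468,-113,10,-2.5,4.57,9.53],[468,-113,10,-2.5,4.57,9.53],[468,-113,10,-2.5,4.57,9.53],[468,-113,10,-2.5,4.57,9.53],[468,-113,10,-2.5,4.57,9.53],[468,-113,10,-2.5,4.57,9.53],[468,-113,10,-2.5,4.57,9.53],[468,-113,10,-2.5,4.57,9.53],[468,-113,10,-2.5,4.57,9.53],[468,-113,10,-2.5,4.57,9.53],[468,-113,10,-2.5,4.57,9.53],[468,-113,30,-2.5,4.57,9.53],[468,-113,60,-2.5,4.57,9.53],[468,-113,90,-2.5,4.57,9.53],[468,-113,120,-2.5,4.57,9.53],[468,-113,124,-2.5,4.57,9.53],[468,-113,124,-2.5,4.57,9.53],[468,-113,124,-2.5,4.57,9.53]]' 1
cat > sh.py <<'E'
from h import *
import sys
st()
R=toolR(0,30,1,29.0); Rb,t=Tbin(.5733,.2638,.065,29,30)
P=lambda h:t+Rb.apply([-.0015,0,h])
s=sensors.read_state();Q=Ro.from_quat(s["tool_rot"])
print("in bin",Rb.inv().apply(s["tcp_pos"]-t).round(4),"pre",row(R,P(.14)),"grasp",row(R,P(.021)))
im=optics.get_image("side"); k=5;x0,y0=200,220
c=im[y0:y0+120,x0:x0+160,::-1].repeat(k,0).repeat(k,1).copy()
def ln(p,q,col):
    u=((proj("side",Rb.apply(np.array([p,q]))+t)+.5-[x0,y0])*k).astype(int); cv2.line(c,tuple(map(int,u[0])),tuple(map(int,u[1])),col,1)
for sg in (1,-1):
    y=.032*sg; d=-.022
    for a,b,h in ((-.075,-.061,.072),(-.061,-.039,.066),(-.039,-.032,.072),(-.032,-.01,.045),(-.01,.01,.072),(.01,.032,.066),(.032,.039,.072),(.039,.061,.045),(.061,.075,.072)):
        ln((a,y,h+d),(b,y,h+d),(0,255,0) if sg>0 else (0,255,255)); ln((a,y,h+d),(a,y,.042+d),(0,255,0) if sg>0 else (0,255,255))
for sy in(1,-1):
  for sx in(1,-1):
    u=((proj("side",s["tcp_pos"]+Q.apply([[sx*.011,sy*.0425,-.013],[sx*.011,sy*.0425,-.04]]))+.5-[x0,y0])*k).astype(int); cv2.line(c,tuple(map(int,u[0])),tuple(map(int,u[1])),(0,0,255),1)
cv2.imwrite("pics/"+sys.argv[1],c)
E
python3 sh.py p17.png
```

```text
time_s: 22.75
tcp_pos: [0.493, 0.2109, 0.1532]
tool_rot: [0.948, 0.265, 0.177, -0.022]
force: [-1.0, 0.1, -3.0]
grip_width: 1.003
t 22.75 tcp [0.493  0.2109 0.1532] x [0.797 0.494 0.348] z [ 0.325  0.135 -0.936] F [-1.   0.1 -3. ] w 1.003 q [ 0.01  0.47 -0.67  2.32  1.37  0.35 -2.87]
in bin [-0.0389 -0.0074  0.1243] pre [34.6, -4.9, -21.9, 0.335, 1.596, 0.467] grasp [54.4, -8.6, 95.4, 0.335, 1.596, 0.467]
```

View pics/p17.png

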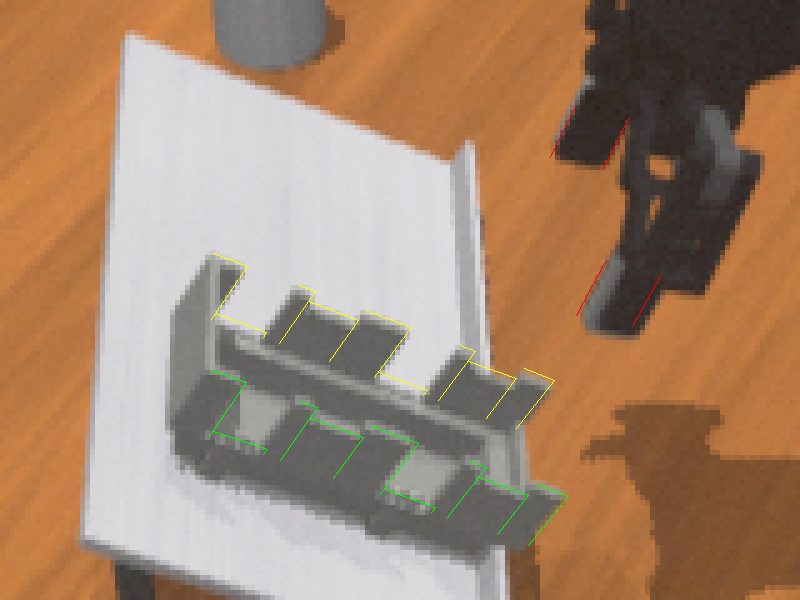

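```bash
python3 -m inch '[[34,-5,-22,0.33,1.6,0.47],[34,-5,-22,0.33,1.6,0.47],[34,-5,-22,0.33,1.6,0.47],[34,-5,-22,0.33,1.6,0.47],[34,-5,-22,0.33,1.6,0.47],[34,-5,-22,0.33,1.6,0.47]]' 1
python3 sh.py p18.png
```

```text
time_s: 23.4
tcp_pos: [0.5105, 0.2317, 0.1913]
tool_rot: [0.935, 0.248, 0.241, -0.072]
force: [-0.7, -0.5, 0.7]
grip_width: 1.0
t 23.4 tcp [0.5105 0.2317 0.1913] x [0.76  0.43  0.487] z [ 0.415  0.255 -0.873] F [-0.7 -0.5  0.7] w 1.0 q [ 0.42  0.66 -1.27  2.32  1.63  0.64 -3.08]
in bin [0.0021 0.0024 0.1446] pre [-3.5, 2.5, 4.6, -0.205, 0.144, 0.069] grasp [-1.7, 5.0, 123.6, -0.205, 0.144, 0.069]
```

```bash
cat > sh2.py <<'E'
from h import *
import sys
st()
tilt=float(sys.argv[2])
R=toolR(0,tilt,1,29.0); Rb,t=Tbin(.5733,.2638,.065,29,30)
zt=R.as_matrix()[:,2]
P=lambda h:t+Rb.apply([-.0015,0,h])+zt*.019   # h = height of grasp point above underside
s=sensors.read_state();Q=Ro.from_quat(s["tool_rot"])
g=s["tcp_pos"]-Q.apply([0,0,.019])
print("grasp pt in bin",Rb.inv().apply(g-t).round(4),"rot in bin",(Rb.inv()*Q).as_matrix().round(3).tolist())
for h in (.12,.08,.039): print(h,row(R,P(h)))
im=optics.get_image("side"); k=5;x0,y0=200,220
c=im[y0:y0+120,x0:x0+160,::-1].repeat(k,0).repeat(k,1).copy()
def ln(p,q,col):
    u=((proj("side",Rb.apply(np.array([p,q]))+t)+.5-[x0,y0])*k).astype(int); cv2.line(c,tuple(map(int,u[0])),tuple(map(int,u[1])),col,1)
for sg in (1,-1):
    y=.032*sg; d=-.022
    for a,b,h in ((-.075,-.061,.072),(-.061,-.039,.066),(-.039,-.032,.072),(-.032,-.01,.045),(-.01,.01,.072),(.01,.032,.066),(.032,.039,.072),(.039,.061,.045),(.061,.075,.072)):
        ln((a,y,h+d),(b,y,h+d),(0,255,0) if sg>0 else (0,255,255))
for sy in(1,-1):
  for sx in(1,-1):
    u=((proj("side",s["tcp_pos"]+Q.apply([[sx*.011,sy*.0425,-.013],[sx*.011,sy*.0425,-.04]]))+.5-[x0,y0])*k).astype(int); cv2.line(c,tuple(map(int,u[0])),tuple(map(int,u[1])),(0,0,255),1)
cv2.imwrite("pics/"+sys.argv[1],c)
E
python3 sh2.py p19.png 20
```

```text
t 23.45 tcp [0.5106 0.232  0.1915] x [0.76  0.43  0.487] z [ 0.416  0.254 -0.873] F [ 0.3 -0.8 -0.6] w 0.997 q [ 0.42  0.66 -1.27  2.32  1.63  0.64 -3.08]
grasp pt in bin [0.0027 0.0022 0.1637] rot in bin [[1.0, 0.008, -0.015], [0.008, -1.0, 0.021], [-0.014, -0.021, -1.0]]
0.12 [-6.6, 3.5, 43.4, -0.193, -1.528, 0.093]
0.08 [-6.0, 4.3, 83.4, -0.193, -1.528, 0.093]
0.039 [-5.4, 5.2, 124.4, -0.193, -1.528, 0.093]
```

```bash
python3 -m inch '[[-3,1,0,-0.1,-0.8,0],[-6.6,3.5,0,-0.2,-1.53,0.1],[-6.6,3.5,0,-0.2,-1.53,0.1],[-6.6,3.5,20,-0.2,-1.53,0.1],[-6.6,3.5,43,-0.2,-1.53,0.1],[-6.6,3.5,43,-0.2,-1.53,0.1],[-6.6,3.5,43,-0.2,-1.53,0.1]]' 1
python3 sh2.py p20.png 20
```

```text
time_s: 24.2
tcp_pos: [0.524, 0.238, 0.1508]
tool_rot: [0.953, 0.247, 0.168, -0.044]
force: [0.5, -0.2, -0.7]
grip_width: 0.999
t 24.2 tcp [0.524  0.238  0.1508] x [0.821 0.457 0.342] z [ 0.299  0.166 -0.94 ] F [ 0.5 -0.2 -0.7] w 0.999 q [ 0.3   0.71 -1.15  2.22  1.39  0.69 -2.87]
grasp pt in bin [-0.002   0.0013  0.1208] rot in bin [[0.985, 0.002, -0.174], [0.002, -1.0, 0.0], [-0.174, -0.001, -0.985]]
0.12 [0.6, 1.4, 0.7, -0.004, 0.001, 0.017]
0.08 [7.5, 1.4, 40.1, -0.004, 0.001, 0.017]
0.039 [14.7, 1.4, 80.5, -0.004, 0.001, 0.017]
```

View pics/p20.png

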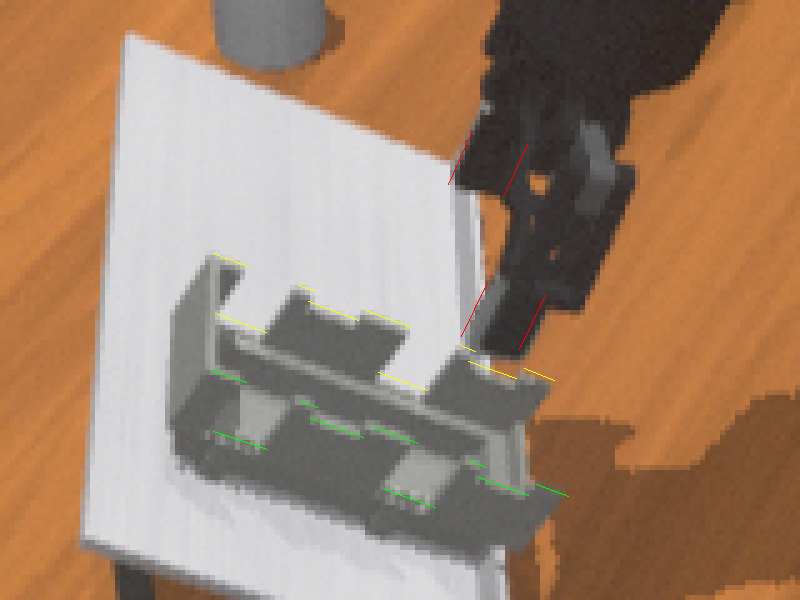

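```bash
python3 -m inch '[[4,1.4,15,0,0,0],[8,1.4,35,0,0,0],[12,1.4,55,0,0,0],[14.5,1.4,70,0,0,0],[16,1.4,80,0,0,0],[16,1.4,80,0,0,0],[16,1.4,80,0,0,0]]' 1
python3 sh2.py p21.png 20
```

```text
time_s: 24.95
tcp_pos: [0.5617, 0.2575, 0.0823]
tool_rot: [0.953, 0.248, 0.169, -0.044]
force: [-0.6, -0.8, -0.2]
grip_width: 0.999
t 24.95 tcp [0.5617 0.2575 0.0823] x [0.821 0.457 0.343] z [ 0.3    0.167 -0.939] F [-0.6 -0.8 -0.2] w 0.999 q [ 0.21  0.86 -1.05  2.16  1.58  0.7  -2.98]
grasp pt in bin [0.0005 0.0001 0.0403] rot in bin [[0.985, 0.002, -0.172], [0.002, -1.0, 0.001], [-0.172, -0.001, -0.985]]
0.12 [-15.7, 0.0, -78.2, -0.005, -0.013, 0.019]
0.08 [-8.9, 0.1, -38.7, -0.005, -0.013, 0.019]
0.039 [-1.8, 0.1, 1.6, -0.005, -0.013, 0.019]
```

View pics/p21.png

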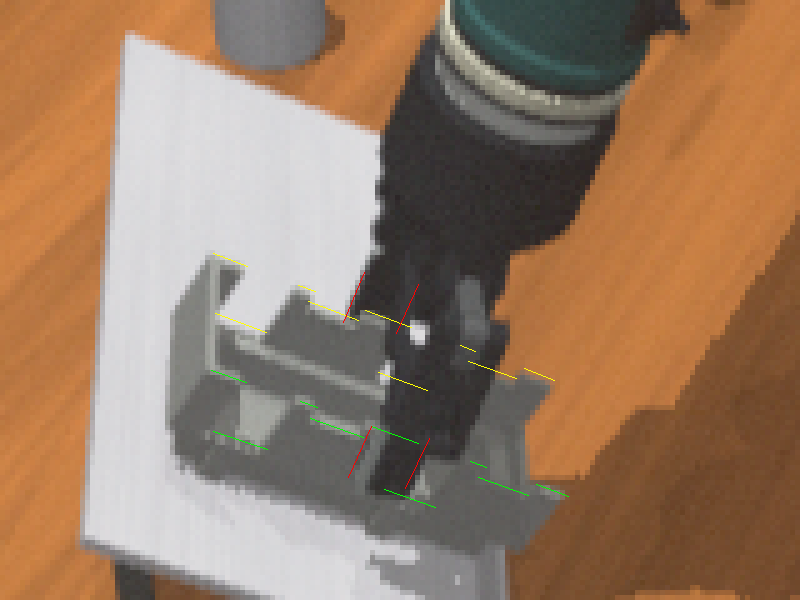

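```bash
python3 -m inch '[[0.5,0,0.5,0,0,0],[0.5,0,0.5,0,0,0],[0.5,0,0.5,0,0,0],[0.5,0,0.5,0,0,0],[0.5,0,0.5,0,0,0]]' 0 50
python3 sh2.py p22.png 20 | head -2
```

```text
time_s: 25.5
tcp_pos: [0.5624, 0.2577, 0.0833]
tool_rot: [0.953, 0.247, 0.17, -0.043]
force: [-1.1, -1.8, 5.3]
grip_width: 0.745
t 25.5 tcp [0.5624 0.2577 0.0833] x [0.82  0.457 0.345] z [ 0.302  0.166 -0.939] F [-1.1 -1.8  5.3] w 0.745 q [ 0.21  0.85 -1.05  2.16  1.58  0.7  -2.98]
grasp pt in bin [ 0.0016 -0.      0.0408] rot in bin [[0.985, 0.002, -0.171], [0.002, -1.0, -0.001], [-0.171, 0.0, -0.985]]
```

```bash
python3 -m inch '[[-3,0,-15,0,0,0],[-7,0,-40,0,0,0],[-12,0,-70,0,0,0],[-17,0,-100,0,0,0],[-22,0,-130,0,0,0],[-22,0,-130,0,0,0],[-22,0,-130,0,0,0]]'
python3 - <<'E'
from h import *
st()
for n in ("side",):
    im=optics.get_image(n); cv2.imwrite(f"pics/{n}23.png",im[120:340,180:440][:,:,::-1].repeat(3,0).repeat(3,1)[:600,:780])
M=Ro.from_matrix([[.985,.002,-.171],[.002,-1,-.001],[-.171,0,-.985]])
R=Tbin(0,0,0,87.3)[0]*M
print(row(R,[.56,-.02,.36]), row(R,[.56,.1,.36]))
E
```

```text
time_s: 26.25
tcp_pos: [0.5052, 0.2252, 0.198]
tool_rot: [0.953, 0.247, 0.17, -0.042]
force: [1.0, 0.4, -2.8]
grip_width: 0.736
t 26.25 tcp [0.5052 0.2252 0.198 ] x [0.82  0.457 0.345] z [ 0.303  0.165 -0.939] F [ 1.   0.4 -2.8] w 0.736 q [ 0.38  0.6  -1.21  2.23  1.23  0.65 -2.74]
[-11.0, 241.4, -176.8, 0.898, -4.538, -9.79] [43.8, 136.5, -157.0, 0.898, -4.538, -9.79]
```

View pics/side23.png

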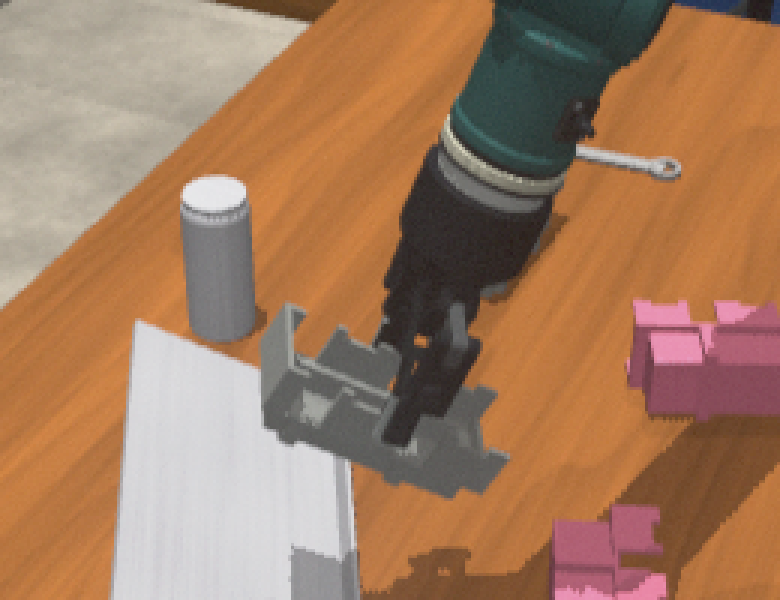

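```bash
python3 -m inch '[[15,0,-40,0,0,0],[25,20,-80,0.1,-0.5,-1],[-4,241,-196,0.9,-4.54,-9.79],[-4,241,-196,0.9,-4.54,-9.79],[-4,241,-196,0.9,-4.54,-9.79],[-4,241,-196,0.9,-4.54,-9.79],[-4,241,-196,0.9,-4.54,-9.79],[-4,241,-196,0.9,-4.54,-9.79],[-4,241,-196,0.9,-4.54,-9.79],[-4,241,-196,0.9,-4.54,-9.79],[-4,241,-196,0.9,-4.54,-9.79],[-4,241,-196,0.9,-4.54,-9.79],[-4,241,-196,0.9,-4.54,-9.79],[-4,241,-196,0.9,-4.54,-9.79]]'
cat > pl.py <<'E'
from fit import *
st()
M=Ro.from_matrix([[.985,.002,-.171],[.002,-1,-.001],[-.171,0,-.985]])
R=Tbin(0,0,0,87.3)[0]*M
OFF=np.array([.0016,0,.0408]) # grasp point in bin
def tcp_for(p): return np.array(p)+Tbin(0,0,0,87.3)[0].apply(OFF)+R.apply([0,0,.019])
def held():
    s=sensors.read_state(); Q=Ro.from_quat(s["tool_rot"]); Rh=Q*M.inv()
    return Rh, s["tcp_pos"]-Q.apply([0,0,.019])-Rh.apply(OFF)
E
python3 - <<'E'
from pl import *
print("above",row(R,tcp_for([.602,-.238,.22])),tcp_for([.602,-.238,.22]))
E
```

```text
time_s: 27.7
tcp_pos: [0.5597, -0.02, 0.3796]
tool_rot: [0.721, 0.688, -0.062, 0.059]
force: [-0.2, 0.0, -2.2]
grip_width: 0.738
t 27.7 tcp [ 0.5597 -0.02    0.3796] x [ 0.046  0.984 -0.171] z [-0.009 -0.171 -0.985] F [-0.2  0.  -2.2] w 0.738 q [ 0.73  0.47 -1.23  1.78  0.61  1.34 -0.71]
above [-190.7, 52.5, 172.6, -0.013, -0.001, -0.011] [ 0.60193502 -0.23964863  0.24208   ]
```

```bash
python3 -m inch '[[-160,45,40,0,0,0],[-160,45,40,0,0,0],[-160,45,40,0,0,0],[-160,45,40,0,0,0],[-191,52.5,120,0,0,0],[-191,52.5,150,0,0,0],[-191,52.5,172,0,0,0],[-191,52.5,172,0,0,0],[-191,52.5,172,0,0,0],[-191,52.5,172,0,0,0]]'
python3 - <<'E'
from pl import *
Rh,p=held(); print(p.round(4),Rh.as_matrix().round(3).tolist())
si=optics.get_image("side"); to=optics.get_image("top"); np.save("side24.npy",si); np.save("top24.npy",to)
its=[(Rh,p,.05,(0,255,0)),(*Tbin(.602,-.238,.066,87.3-180),.072,(0,255,255))]
draw("side",si,its,(310,30,75,160),3.7,"o24.png")
draw("side",si,its,(310,50,75,75),5.3,"o24b.png")
draw("top",to,its,(370,180,80,60),6,"o24t.png")
E
```

```text
time_s: 28.7
tcp_pos: [0.6039, -0.238, 0.2458]
tool_rot: [0.72, 0.688, -0.06, 0.061]
force: [-0.9, -0.2, -1.6]
grip_width: 0.739
t 28.7 tcp [ 0.6039 -0.238   0.2458] x [ 0.045  0.984 -0.17 ] z [-0.004 -0.17  -0.985] F [-0.9 -0.2 -1.6] w 0.739 q [ 0.92  0.69 -1.09  1.79  0.86  1.18 -0.53]
[ 0.604  -0.2363  0.2237] [[0.047, -0.999, -0.004], [0.999, 0.047, -0.0], [0.001, -0.004, 1.0]]
(592, 556, 3)
(398, 796, 3)
(720, 480, 3)
```

View pics/o24.png

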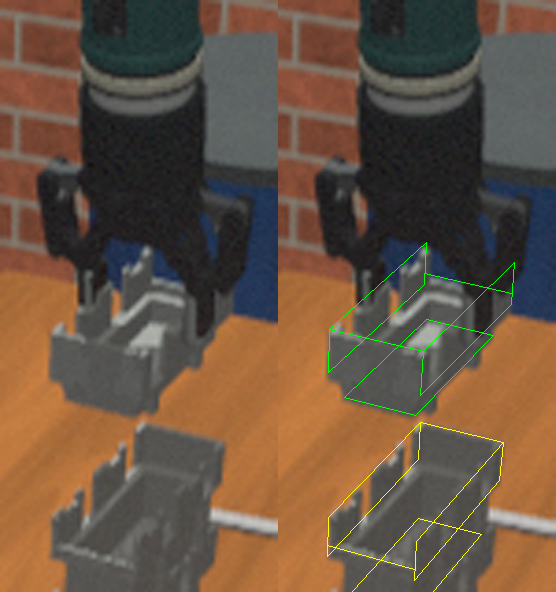

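View pics/o24b.png

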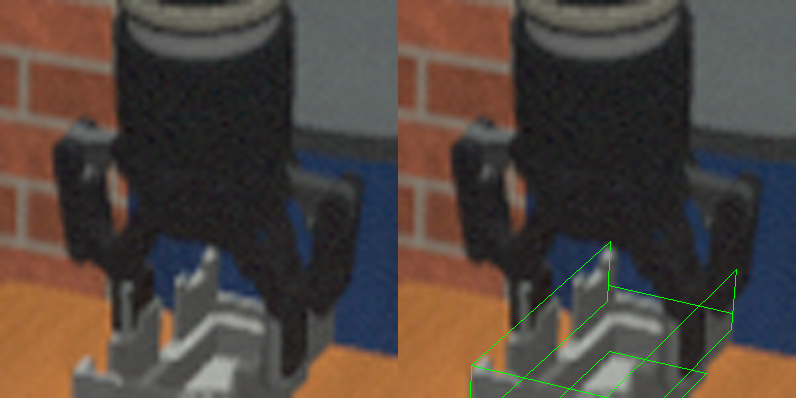

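View pics/o24t.png

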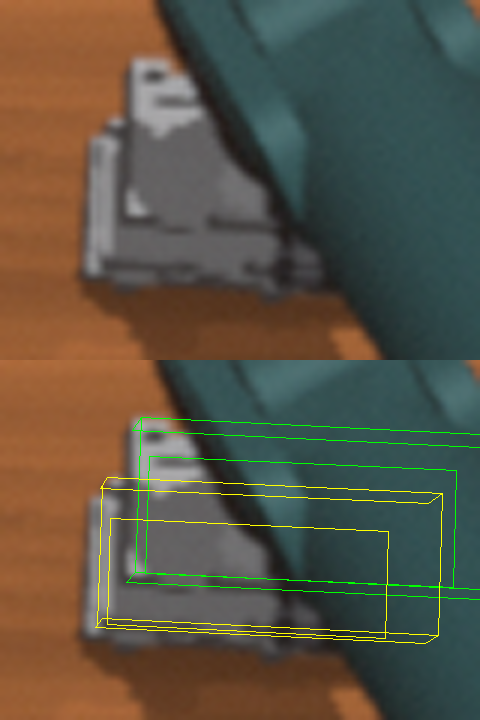

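```bash
python3 - <<'E'
from pl import *
Rh,p=held(); si=np.load("side24.npy"); to=np.load("top24.npy")
its=[(Rh,p,.05,(0,255,0)),(*Tbin(.602,-.238,.066,87.3-180),.072,(0,255,255))]
draw("side",si,its,(318,90,55,62),7,"o25.png")
draw("side",si,its,(318,140,55,62),7,"o25b.png")
draw("top",to,its,(378,183,45,48),8,"o25t.png")
E
```

```text
t 28.8 tcp [ 0.6037 -0.2383  0.2458] x [ 0.045  0.984 -0.171] z [-0.004 -0.171 -0.985] F [-0.2 -0.1 -1.8] w 0.737 q [ 0.92  0.69 -1.09  1.79  0.86  1.18 -0.53]
(434, 770, 3)
(434, 770, 3)
(384, 720, 3)
```

View pics/o25.png

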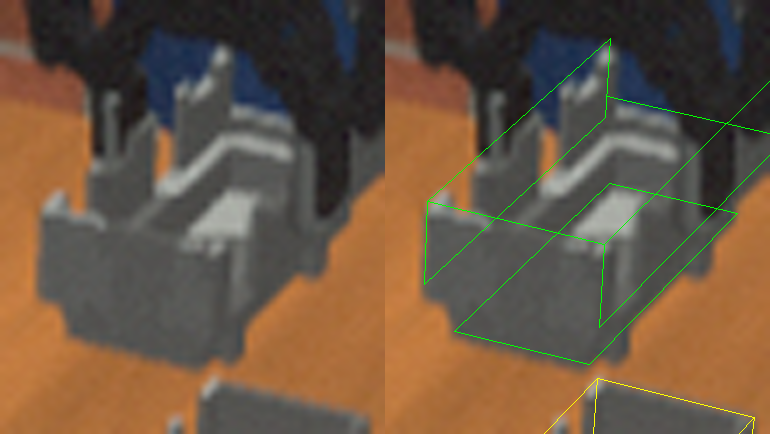

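View pics/o25b.png

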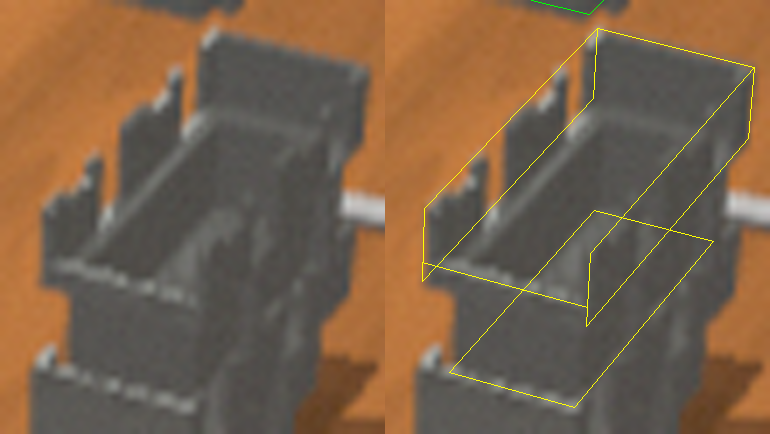

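View pics/o25t.png

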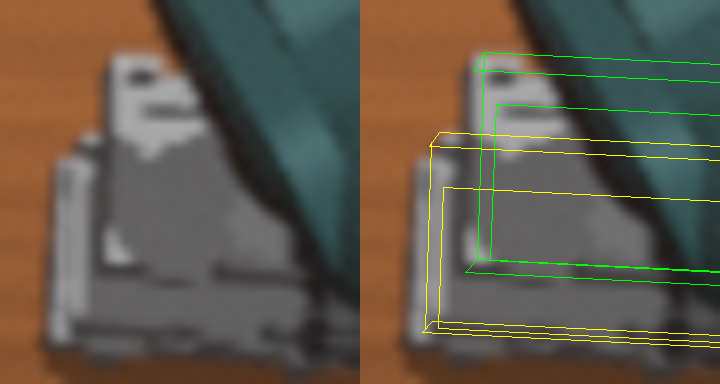

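```bash
python3 - <<'E'
from pl import *
Rh,p=held(); print(p.round(4))
for z in (.17,.148,.142,.135,.132): print(z,row(R,tcp_for([.6025,-.2388,z])))
E
```

```text
t 28.8 tcp [ 0.6037 -0.2383  0.2458] x [ 0.045  0.984 -0.171] z [-0.004 -0.171 -0.985] F [-0.2 -0.1 -1.8] w 0.737 q [ 0.92  0.69 -1.09  1.79  0.86  1.18 -0.53]
[ 0.6039 -0.2366  0.2237]
0.17 [7.0, -1.4, 53.3, 0.035, 0.002, -0.003]
0.148 [10.8, -1.5, 75.0, 0.035, 0.002, -0.003]
0.142 [11.8, -1.5, 80.9, 0.035, 0.002, -0.003]
0.135 [13.0, -1.6, 87.8, 0.035, 0.002, -0.003]
0.132 [13.5, -1.6, 90.8, 0.035, 0.002, -0.003]
```

```bash
python3 -m inch '[[4,-1,30,0.03,0,0],[7,-1.4,53,0.03,0,0],[9.5,-1.5,68,0.03,0,0],[10.8,-1.5,75,0.03,0,0],[10.8,-1.5,75,0.03,0,0],[10.8,-1.5,75,0.03,0,0]]'
python3 - <<'E'
from pl import *
Rh,p=held(); print(p.round(4))
for z in (.142,.137,.132): print(z,row(R,tcp_for([.6025,-.2388,z])))
si=optics.get_image("side"); to=optics.get_image("top")
its=[(Rh,p,.05,(0,255,0)),(*Tbin(.602,-.238,.066,87.3-180),.072,(0,255,255))]
draw("side",si,its,(316,105,55,85),7,"o26.png")
draw("top",to,its,(378,183,45,48),8,"o26t.png")
E
```

```text
time_s: 29.4
tcp_pos: [0.6034, -0.2401, 0.1712]
tool_rot: [0.72, 0.688, -0.061, 0.06]
force: [-0.0, -0.8, -1.6]
grip_width: 0.738
t 29.4 tcp [ 0.6034 -0.2401  0.1712] x [ 0.045  0.984 -0.171] z [-0.005 -0.171 -0.985] F [-0.  -0.8 -1.6] w 0.738 q [ 0.88  0.77 -1.02  1.85  0.96  1.09 -0.61]
[ 0.6035 -0.2385  0.1491]
0.142 [0.8, -0.9, 7.1, 0.023, 0.003, -0.003]
0.137 [1.7, -0.9, 12.0, 0.023, 0.003, -0.003]
0.132 [2.6, -1.0, 16.9, 0.023, 0.003, -0.003]
(595, 770, 3)
(384, 720, 3)
```

View pics/o26.png

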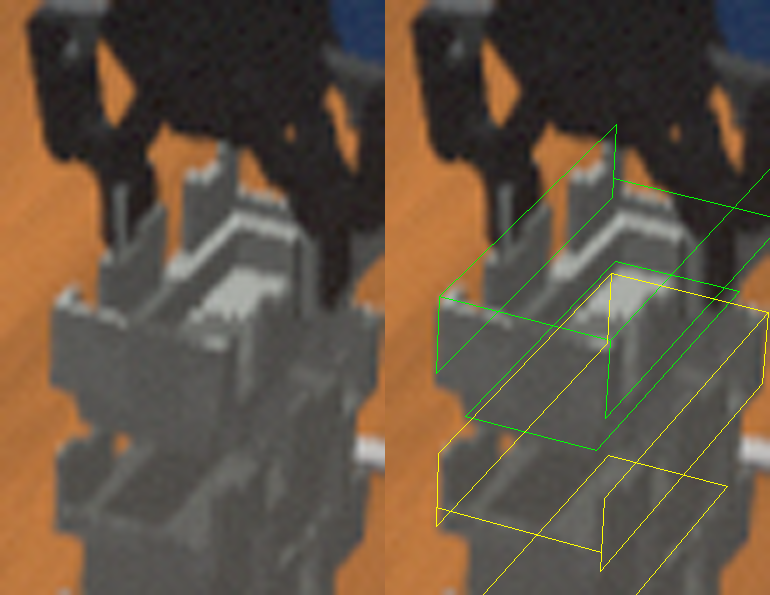

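View pics/o26t.png

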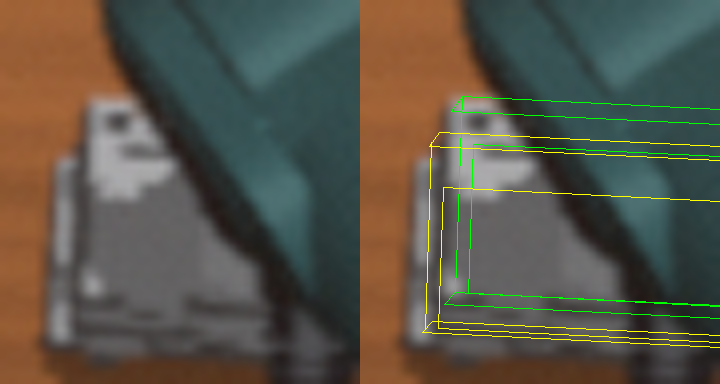

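```bash
python3 - <<'E'
from pl import *
Rh,p=held()
si=optics.get_image("side"); k=8;x0,y0=318,110
c=cv2.resize(si[y0:y0+70,x0:x0+55],None,fx=k,fy=k,interpolation=cv2.INTER_CUBIC)[:,:,::-1].copy(); o=c.copy()
def ln(p0,q0,col):
    u=((proj("side",Rh.apply(np.array([p0,q0]))+p)+.5-[x0,y0])*k).astype(int); cv2.line(o,tuple(map(int,u[0])),tuple(map(int,u[1])),col,1)
for (a,b,z,col) in ((.062,.022,.02,(0,255,0)),(.062,.022,.003,(0,255,255)),(.071,.028,.02,(255,255,0))):
    q=[(a,b,z),(-a,b,z),(-a,-b,z),(a,-b,z)]
    for i in range(4): ln(q[i],q[(i+1)%4],col)
ln((-.075,.032,.028),(-.075,-.032,.028),(255,0,255)); ln((.075,.032,.05),(.075,-.032,.05),(255,0,255))
cv2.imwrite("pics/o27.png",np.hstack([c,o])[:,:800]); print(c.shape)
cv2.imwrite("pics/o27.png",cv2.resize(np.hstack([c,o]),None,fx=.9,fy=.9))
E
```

```text
t 29.5 tcp [ 0.6034 -0.2402  0.1714] x [ 0.045  0.984 -0.171] z [-0.005 -0.171 -0.985] F [ 0.5 -0.7 -1.7] w 0.74 q [ 0.88  0.77 -1.02  1.85  0.96  1.09 -0.61]
(560, 440, 3)
```

View pics/o27.png

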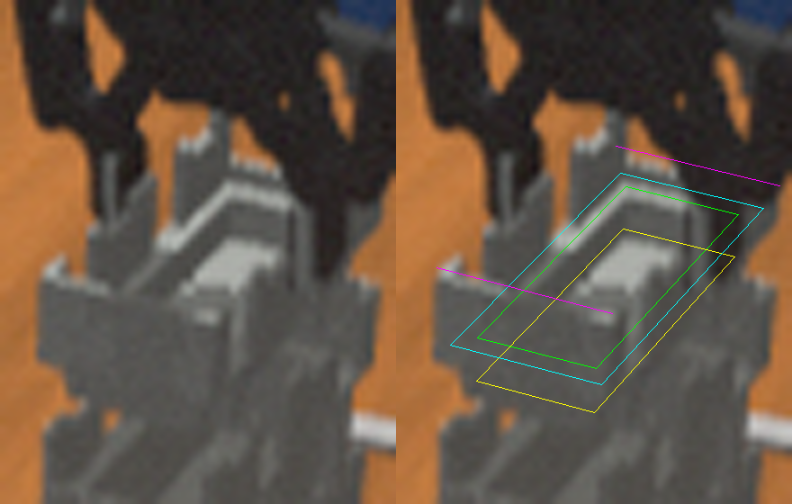

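```bash
python3 -m inch '[[0.8,-0.9,4,0.02,0,0],[1.3,-0.9,8,0.02,0,0],[1.7,-0.9,11,0.02,0,0],[1.7,-0.9,11,0.02,0,0]]'
python3 -m inch '[[0.2,0,1,0,0,0],[0.4,0,2,0,0,0],[0.4,0,2.5,0,0,0],[0.4,0,2.5,0,0,0]]'
python3 -c "
from pl import *
print(held()[1].round(4))"
```

```text
time_s: 29.95
tcp_pos: [0.6018, -0.2406, 0.1593]
tool_rot: [0.72, 0.688, -0.062, 0.059]
force: [0.0, -0.2, -2.0]
grip_width: 0.738
time_s: 30.35
tcp_pos: [0.6018, -0.2407, 0.1567]
tool_rot: [0.72, 0.688, -0.062, 0.059]
force: [-0.0, 0.6, -1.9]
grip_width: 0.735
t 30.35 tcp [ 0.6018 -0.2407  0.1567] x [ 0.045  0.984 -0.171] z [-0.008 -0.171 -0.985] F [-0.   0.6 -1.9] w 0.735 q [ 0.87  0.79 -1.01  1.86  0.97  1.07 -0.63]
[ 0.6019 -0.239   0.1347]
```

```bash
python3 -m inch '[[0.1,0,0.7,0,0,0],[0.3,0,1.5,0,0,0],[0.3,0,1.5,0,0,0]]'
python3 -m inch '[[0.1,0,0.7,0,0,0],[0.3,0,1.5,0,0,0],[0.3,0,1.5,0,0,0]]'
python3 -c "
from pl import *
print(held()[1].round(4))
im=optics.get_image('side'); draw('side',im,[],(310,100,75,100),5,'o28.png')"
```

```text
time_s: 30.65
tcp_pos: [0.602, -0.2406, 0.1554]
tool_rot: [0.72, 0.688, -0.062, 0.059]
force: [-0.5, 0.3, -1.1]
grip_width: 0.739
time_s: 30.95
tcp_pos: [0.602, -0.2406, 0.1552]
tool_rot: [0.72, 0.688, -0.063, 0.06]
force: [-1.7, -0.2, 5.9]
grip_width: 0.736
t 30.95 tcp [ 0.602  -0.2406  0.1552] x [ 0.045  0.984 -0.173] z [-0.008 -0.173 -0.985] F [-1.7 -0.2  5.9] w 0.736 q [ 0.87  0.79 -1.01  1.86  0.98  1.07 -0.63]
[ 0.6021 -0.239   0.1332]
(500, 750, 3)
```

View pics/o28.png

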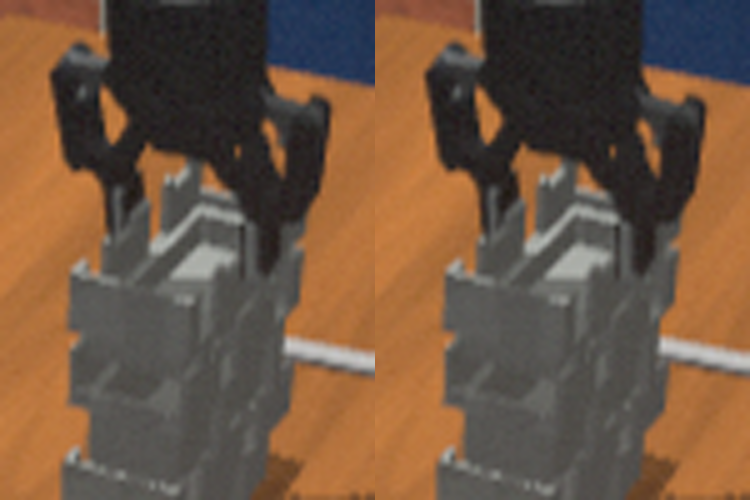

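```bash
python3 -m inch '[[0.2,0,1,0,0,0],[0.3,0,1.8,0,0,0],[0.3,0,1.8,0,0,0]]'
python3 -c "
from pl import *
print(held()[1].round(4), sensors.read_state()['ft_torque'].round(2))"
```

```text
time_s: 31.3
tcp_pos: [0.602, -0.2406, 0.1551]
tool_rot: [0.72, 0.688, -0.064, 0.06]
force: [-3.3, 0.9, 10.4]
grip_width: 0.739
t 31.3 tcp [ 0.602  -0.2406  0.1551] x [ 0.045  0.984 -0.175] z [-0.009 -0.175 -0.985] F [-3.3  0.9 10.4] w 0.739 q [ 0.87  0.79 -1.01  1.86  0.98  1.07 -0.64]
[ 0.6021 -0.239   0.1331] [-0.02  1.07 -0.07]
```

```bash
python3 -m inch '[[0,0,-0.8,0,0,0],[0,0,-0.8,0,0,0],[0,0,-0.8,0,0,0],[0,0,-0.8,0,0,0]]' 0.85
python3 -m inch '[[0,0,-0.8,0,0,0],[0,0,-0.8,0,0,0],[0,0,-0.8,0,0,0],[-3,0,-15,0,0,0],[-8,0,-45,0,0,0],[-16,0,-90,0,0,0],[-25,0,-140,0,0,0],[-25,0,-140,0,0,0]]' 1
python3 - <<'E'
from h import *
st()
b=[(*Tbin(.602,-.238,.132,87.3),.05,(255,255,0)),(*Tbin(.602,-.238,.066,87.3-180),.072,(0,255,0)),(*Tbin(.602,-.238,0,87.3),.072,(0,255,255))]
im=optics.get_image("side"); draw("side",im,b,(310,95,75,130),4.5,"o29.png")
cv2.imwrite("pics/s29.png",im[:,:,::-1])
E
```

```text
time_s: 31.7
tcp_pos: [0.602, -0.2405, 0.1556]
tool_rot: [0.72, 0.688, -0.064, 0.06]
force: [-0.2, -0.2, 0.4]
grip_width: 0.848
time_s: 32.5
tcp_pos: [0.6068, -0.2391, 0.3068]
tool_rot: [0.721, 0.688, -0.059, 0.066]
force: [-0.0, 0.9, 1.0]
grip_width: 1.001
t 32.5 tcp [ 0.6068 -0.2391  0.3068] x [ 0.047  0.983 -0.176] z [ 0.005 -0.177 -0.984] F [-0.   0.9  1. ] w 1.001 q [ 0.95  0.63 -1.13  1.72  0.79  1.25 -0.46]
(585, 676, 3)
```

View pics/o29.png

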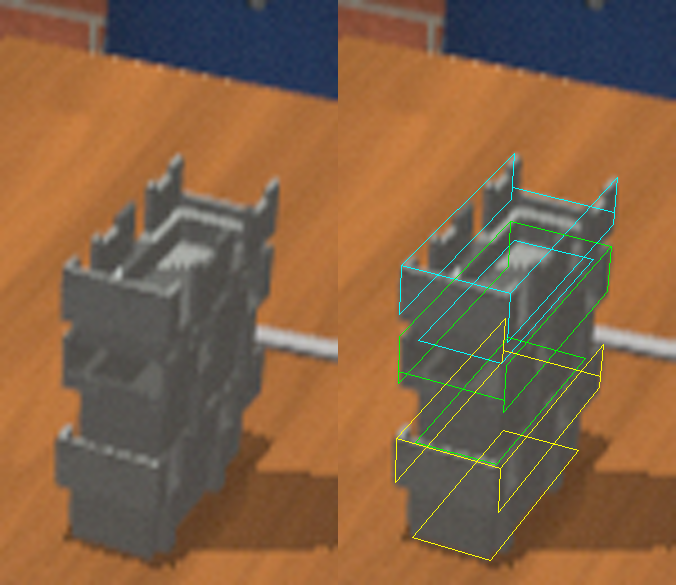

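```bash
python3 -m inch '[[100,-60,-60,0,-1,0],[150,-100,-80,0,-1.6,0],[200,-150,-80,0,-1.6,0],[250,-150,-80,0,-1.6,0],[250,-150,-80,0,-1.6,0],[250,-150,-80,0,-1.6,0],[250,-150,-80,0,-1.6,0],[250,-150,-80,0,-1.6,0],[250,-150,-80,0,-1.6,0],[250,-150,-80,0,-1.6,0],[250,-150,-80,0,-1.6,0]]'
python3 - <<'E'
from h import *
st()
b=[(*Tbin(.602,-.238,.132,87.3),.05,(255,255,0)),(*Tbin(.602,-.238,.066,87.3-180),.072,(0,255,0)),(*Tbin(.602,-.238,0,87.3),.072,(0,255,255))]
im=optics.get_image("side"); draw("side",im,b,(310,95,75,130),4.5,"o30.png")
im=optics.get_image("top"); cv2.imwrite("pics/t30.png",im[:,:,::-1])
draw("top",im,b,(370,170,80,70),6,"o30t.png")
for t in ("can","wrench","cup"): print(t,[(d["at"],round(d["conf"],2)) for d in mark_of(t,"side")[:1]+mark_of(t,"top")[:2]])
E
```

```text
time_s: 33.65
tcp_pos: [0.467, 0.0254, 0.3365]
tool_rot: [0.714, 0.679, -0.122, 0.121]
force: [0.3, 0.3, -0.1]
grip_width: 0.999
t 33.65 tcp [0.467  0.0254 0.3365] x [ 0.048  0.94  -0.338] z [-0.01  -0.338 -0.941] F [ 0.3  0.3 -0.1] w 0.999 q [ 0.57  0.38 -1.19  2.    0.65  1.3  -0.96]
(585, 676, 3)
(420, 960, 3)
can [([0.7752, -0.0411, -0.0035], 0.77), ([0.7776, -0.0416, -0.0008], 0.72)]
wrench [([0.5791, -0.4359, 0.0008], 0.67), ([0.5793, -0.4356, 0.0004], 0.97)]
cup [([0.3646, 0.4137, 0.0035], 0.81), ([0.364, 0.4117, -0.0052], 0.68), ([0.6028, -0.2384, 0.066], 0.54)]
```

View pics/o30.png

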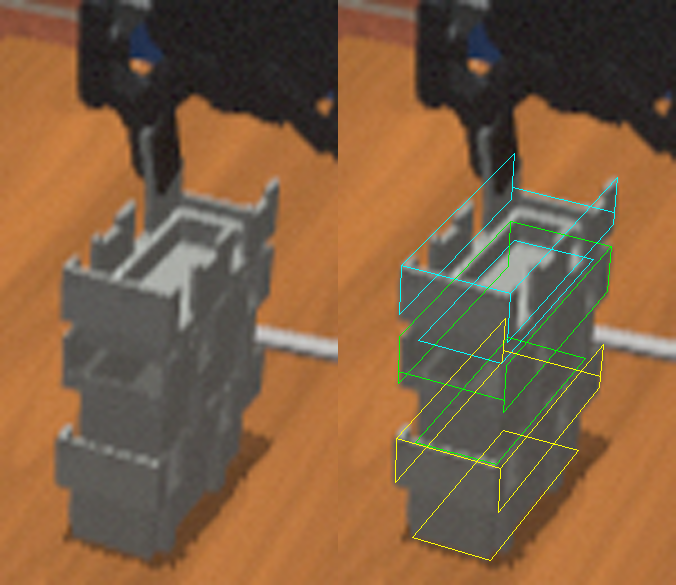

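View pics/t30.png

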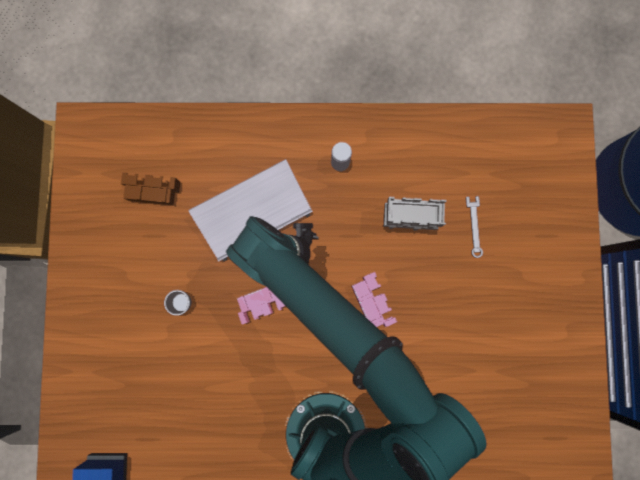

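View pics/o30t.png

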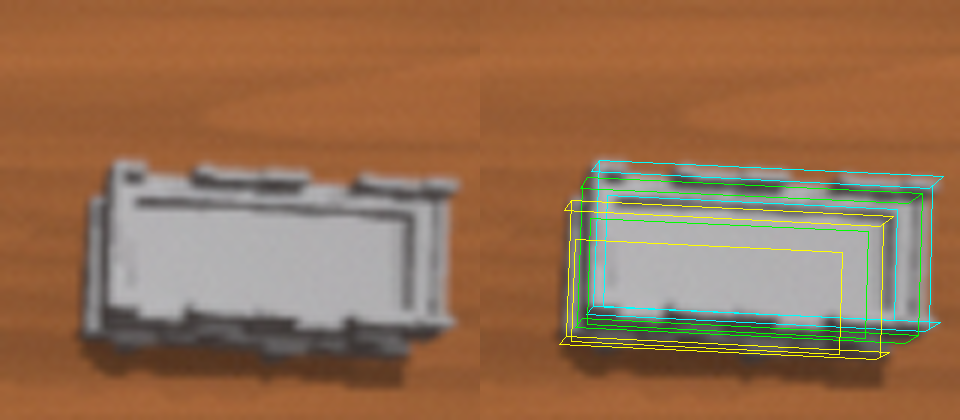

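```bash
python3 -c "
from rig import job
print(job.close_job())"
```

```text
the job is handed in; nothing more can be done
None
```

The job is handed in at about 34 s. The bush stands in the bottom bin, with the deep bin stacked on it and the shallow bin on top, each turned end for end from the one below.

**Seating:** The deep bin touched down with its underside at about 66 mm, the seat height. The shallow bin touched down at about 133 mm against 132 mm expected. Contact forces were about 7 N and 10 N. After release, the projected bin outlines matched both camera views to within about 1 pixel, level and not nested.

**Bystanders:** The can, wrench and cup are at their first-measured positions within the networks' error of about 4 mm. The arm ended clear of everything with the gripper open.

**Problems and disagreements:**
- **Camera against robot:** The camera-fitted and robot-measured positions of the held bins differed by 1–2 mm. I corrected for this before setting them down.
- **Wrist range:** The wrist reached the end of its range at the shallow bin, in line with the bin. I gripped it with the tool tilted 10° less and levelled it when placing.
- **False detection:** At the end the networks also reported a second "cup" at the stack with low confidence. The pictures show it is false.

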